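# Load the beam block, slide its carrier home and reset the interlock

### The job

Take the finned beam block out of the storage rack and set it down upright, without dropping it, between the carrier's two upright side plates, its blade square across the gap from one side plate to the other. Then let go and slide the loaded carrier along the table into the dock until it is fully home against the back stop, pushing it only by the edge of its thick base plate: do not lift it, do not take it by its side plates or by the block. Last, tilt the interlock's spring lever to its left (towards the power supply) almost to its limit, hold it there for about a second and let it recentre, leaving the lens box, post holder, carton and riser block where they are.

Things in the scene. Friction and masses are not known exactly. Their poses are not given: they have to be found in the camera images.
- block_center (a point): Centre, half-way up (38 mm above its underside), of the black finned beam block: 76 mm tall, 0.3 kg. Foot 50 x 50 x 6 mm; above it a solid upright blade 70 mm high, from -3 to +15 mm along its x (18 mm thick, so its middle is 6 mm off-centre towards +x) and from -21 to +21 mm along its y (42 mm wide). z is up. It may face either way round in the carrier. It starts in either bay of the rack, same yaw as the rack.
- rack: Storage rack, fixed to the table: floor plate 138 (x) x 64 (y) x 4 mm with three upright walls 8 mm thick, 64 mm long in y, up to 84 mm high, at x = -64, 0 and +64 mm. That makes two bays 56 mm wide at x = -32 and +32 mm, open at both y ends and on top. Origin: centre of the underside. Things stand on its floor, 4 mm above the table.
- carton: Bystander: upright carton 36 x 36 x 58 mm in the other bay of the rack. Origin: centre of its underside.
- carrier: Carrier, loose on the table: aluminium base plate 140 (x) x 140 (y) x 20 mm, about 0.7 kg. The block's foot stands on the plate's top in the middle (block's centre 58 mm above the carrier's origin, block's x along or against the carrier's), between two low lips (4 mm high, inner faces at x = -31 and +31 mm) and the two side plates. Origin: centre of the underside; z up. Its x points roughly away from the robot and its +x edge goes first into the dock.
- side_plates: The carrier's two upright dark side plates (part of the carrier, same origin and axes): 50 mm long in x, 8 mm thick, inner faces at y = -30 and +30 mm, tops 98 mm above the table. They leave no room for fingers beside the block's 42 mm wide blade. Not to be gripped or pushed.
- dock: Dock, fixed to the table, a U of low dark bars open towards the robot (-x). Origin: on the table where the carrier's origin is when fully home; x points into the dock. Back stop face at x = +70 mm (22 mm high); side guide bars 18 mm high, inner faces at y = -75 and +75 mm from x = -5 to +70 mm, then flaring outwards at 0.35 rad to the mouth at about x = -48 mm, where the outer width is about 208 mm. The carrier's rear edge stays outside, 70 mm behind the origin.
- interlock_box: Grey interlock box fixed to the table, 80 (x) x 100 (y) x 45 mm. Origin: centre of the underside; its y points left. The lever's pivot is on its top in the middle, 45 mm up.
- knob (a point): Centre of the lever's black ball knob (24 mm diameter), 65 mm above the pivot, on a 9 mm rod; 110 mm above the table when centred.
- lever (a joint): Tilt of the lever, rad: 0 centred, positive to the box's left (+y), limits -0.5 and +0.5. A spring (0.8 N m/rad: about 5 N at the knob for 0.4 rad) recentres it. It must be held beyond 0.3.
- lens_box: Bystander: small white lens box, 47 x 45 x 19 mm, near the left of the dock's mouth. Origin: centre of underside.
- post_holder: Bystander: black post holder, 40 x 32 x 46 mm, near the right of the dock's mouth. Origin: centre of underside.
- riser: Bystander: low black riser block, 50 x 50 x 26 mm, in front of the interlock box. Origin: centre of underside.
- power_supply: Fixed obstacle: grey bench supply, 318 (x) x 211 (y) x 88 mm, between the rack and the carrier; it does not move. Origin: centre of its underside. The table's front edge is at world x = 0.325 m; the table in front of and beside the rack and the carrier is free to put the block down on.
- beam_block: The same beam block; origin: centre of its underside.

How it is judged:
By the outcome, as a careful person would: the job done as asked, in the order asked, and still so for the second after the job is handed in, with the robot touching nothing.
It also fails if it takes over 72 s, if anything falls off the work surface, if the arm or the gripper's body presses on something with over 40 N, if the wrist force passes 120 N, or if a joint passes its speed limit or range.

### The arm

A 7-joint arm with a two-finger parallel gripper is mounted at the origin on a cart in front of the work surface, level with it; the furniture and walls round the work are solid. World frame = base frame: x ahead of the robot, y to its left, z up, the work surface at z = 0. Lengths are in m, angles in rad, forces in N, time in s.
With the tool pointing down it reaches from about 0.4 to 0.85 m from the base axis. Payload 4.4 kg.
Tool frame: the origin (TCP) lies midway between the tips of the shut fingers; the grasp point (between the pads) lies 19 mm behind it; y points along the fingers, z is the direction in which the jaws open and shut, and the axes are right-handed (so a half turn about y gives the same grasp; the last joint's range is limited). The gripper opens to 94 mm and grips with 3 to 60 N. Pads are 16 mm wide; open, the fingers measure 119 mm over their backs; the gripper's body (75 mm by 177 mm) begins 78 mm behind the grasp point.
Start: joints at [-1.329, 0.628, 0.038, 1.517, -0.027, 0.996, -0.02], TCP at [0.197, 0.619, 0.205] pointing down, gripper open.
Joint ranges: [-3.06, 3.06], [-0.37, 2.12], [-1.25, 1.32], [0.18, 2.47], [-1.1, 4.24], [0.23, 1.98], [-2.94, 2.94]. Speed limits (rad/s): [2.57, 2.57, 3.14, 3.14, 3.14, 3.14, 3.14].

### API

Orientations are given as a unit quaternion [x, y, z, w].
In Python, from station import bot gives the robot as it stands.
- The arm moves only by the shell command python3 -m crank 'ROWS' [OPENING] [FORCE]. ROWS is JSON, a list of rows, each an object with "travel": the shift along the world's x, y, z in cm, a list of three; "roll": the turn about the world's z in rad. In form: [{"travel": [x, y, z], "roll": roll}, ...]. A call has 1 to 20 rows; each row is the pose to reach, as a shift and turn from the pose measured when the call began; what a row does not reach only later rows make up. A row lasts 1/10 s, in which the tool goes at most 50 mm and 8.59 degrees, less where a joint would pass 70% of its speed; a pose out of reach is approached as far as the arm can. A call with a gripper value outside its range is refused whole. OPENING is the opening in per cent of the stroke, from 0 (shut) to 100 (fully open), set as the call begins (- or left out, the last holds). The fingers move at their own pace and stop on an object; FORCE is the grip in N (left out, the last holds). Time passes only in rows, so rows that repeat a pose let the fingers close. It gives the time, the measured TCP pose, the force and the opening at its end, in the units of the state.
- bot.observe(): the state, without advancing time (a new reading comes with each control period).
- bot.snapshot(name): name is "scene" or "side" or "wrist"; returns the picture (384x512x3 uint8, red, green, blue); there is no depth.
- bot.camera_info(name): a dict with "vertical_fov" (degrees; the focal length in pixels is half the picture's height over the tangent of half this angle, whatever the lens; pixels are square), "cx", "cy" (the principal point, pixels), "R" (3x3) and "t" (3): a world point X has camera coordinates R X + t; the wrist camera has in their place "mount" (4x4, takes a point from camera to tool coordinates, whose origin is the TCP and whose axes are the tool frame's). Camera axes: x right, y down, z forward; pixel columns grow to the right and rows downward; lengths in m; the calibration is good to about 2 mm. A picture is of the moment at which its call begins: read the wrist's pose just before it. camera_info takes no time and is no camera call.
- bot.sign_off(): hands the job in, once; it reports no verdict.
The state is a dict: "clock": time; "joint_pos": joint angles; "joint_velocities": joint speeds; "effort": joint torques, N m; "eef_pos": TCP position; "tool_rot": TCP orientation; "wrist_force": force on the tool from outside, world axes, zero at the start; "moment": the same for the moment, N m; "width": opening from 0.0 (shut) to 1.0 (fully open).
Only numpy, scipy, OpenCV 4.12 (cv2) and the standard library are available. Lean on these libraries where they do the work, as an engineer would, in place of code of your own. Each camera call takes 0.05 s, during which the arm holds its last target.

## Working session

There is one attempt and no reset: what is moved stays moved. The work goes in short steps, Python scripts to look and compute and a shell command to move; the robot and the scene stay as the last step left them, time stands still between calls to the robot, and variables do not carry over. Pictures are saved under pics/ and viewed, and the job is handed in when it is done.

```bash
ls; mkdir -p pics
python3 - <<'E'
from station import bot
import cv2,numpy as np
s=bot.observe()
for k,v in s.items(): print(k,np.round(v,3))
for n in ["scene","side","wrist"]:
    im=bot.snapshot(n); cv2.imwrite(f"pics/{n}0.png",im[:,:,::-1]); print(n,bot.camera_info(n))
E
```

```text
pics
clock 0.0
joint_pos [-1.329  0.629  0.038  1.518 -0.027  0.996 -0.02 ]
joint_velocities [-0.001  0.001  0.001  0.     0.001  0.001  0.001]
effort [-0.0000e+00 -5.4973e+01  1.1440e+00 -1.8663e+01 -5.2000e-02  2.4000e-02
  0.0000e+00]
eef_pos [0.197 0.619 0.205]
tool_rot [ 0.699 -0.109  0.108 -0.698]
wrist_force [1.27  0.64  0.661]
moment [0.008 0.024 0.002]
width 0.998
scene {'vertical_fov': 50.91541860071139, 'cx': 256.85506545885113, 'cy': 192.97737621835944, 'R': array([[ 0.80529698, -0.5926103 ,  0.0176012 ],
       [-0.24460283, -0.35914092, -0.90065935],
       [ 0.54006132,  0.72099295, -0.43416925]]), 't': array([-0.44400422,  0.19793677,  0.99481794])}
side {'vertical_fov': 57.33832812199569, 'cx': 250.852635838139, 'cy': 188.04542829383604, 'R': array([[ 0.99892186, -0.0409336 ,  0.02189867],
       [-0.00722138, -0.60298935, -0.79771655],
       [ 0.04585807,  0.79669836, -0.60263484]]), 't': array([-0.51191903,  0.04942917,  1.17958526])}
wrist {'vertical_fov': 61.175321319142014, 'cx': 254.50134034461445, 'cy': 192.582106089752, 'mount': array([[ 8.29051479e-04,  9.70664413e-01,  2.40436915e-01,
        -6.89761982e-02],
       [-4.60535875e-04, -2.40436601e-01,  9.70664735e-01,
        -1.79886805e-01],
       [ 9.99999550e-01, -9.15460859e-04,  2.47691465e-04,
        -1.67991197e-03],
       [ 0.00000000e+00,  0.00000000e+00,  0.00000000e+00,
         1.00000000e+00]])}
```

View pics/scene0.png

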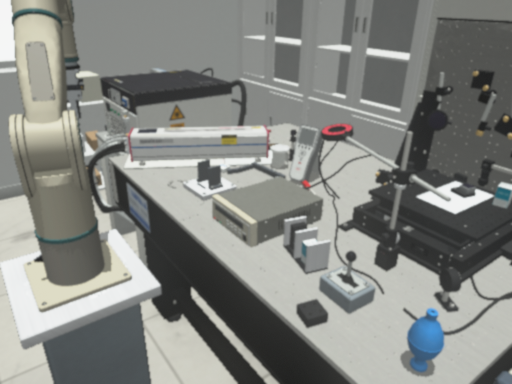

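View pics/side0.png

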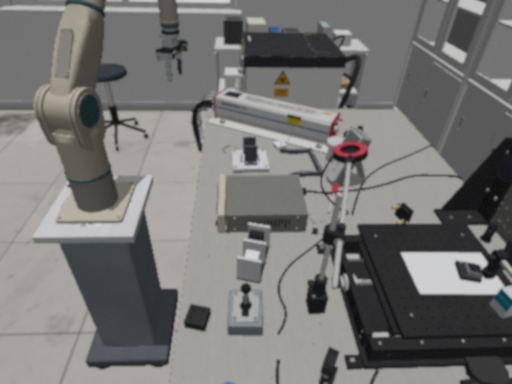

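View pics/wrist0.png

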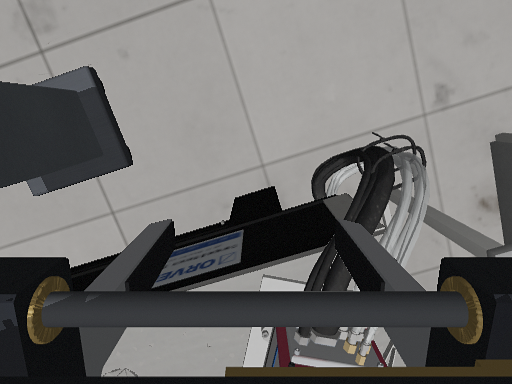

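```bash
cat > h.py <<'E'
import numpy as np, cv2
from station import bot
from scipy.spatial.transform import Rotation as Rn
def cam(n,s=None):
    c=bot.camera_info(n); f=192/np.tan(np.radians(c["vertical_fov"])/2)
    if "R" in c: return f,c["cx"],c["cy"],np.array(c["R"]),np.array(c["t"])
    s=s or bot.observe(); M=np.array(c["mount"]); T=np.eye(4);T[:3,:3]=Rn.from_quat(s["tool_rot"]).as_matrix();T[:3,3]=s["eef_pos"]
    W=np.linalg.inv(T@M); return f,c["cx"],c["cy"],W[:3,:3],W[:3,3]
def proj(C,X):
    f,cx,cy,R,t=C; p=R@np.asarray(X,float)+t; return np.array([f*p[0]/p[2]+cx,f*p[1]/p[2]+cy])
def back(C,u,v,z):
    f,cx,cy,R,t=C; d=R.T@np.array([(u-cx)/f,(v-cy)/f,1]); o=-R.T@t
    return o+d*(z-o[2])/d[2]
def crop(im,u0,v0,u1,v1,k,name):
    c=cv2.resize(im[v0:v1,u0:u1,::-1],None,fx=k,fy=k,interpolation=cv2.INTER_CUBIC)
    for u in range((u0+9)//10*10,u1,10):
        cv2.putText(c,str(u),((u-u0)*k,8),0,.3,(0,0,255)); cv2.line(c,((u-u0)*k,10),((u-u0)*k,14),(0,0,255))
    for v in range((v0+9)//10*10,v1,10):
        cv2.putText(c,str(v),(0,(v-v0)*k),0,.3,(0,0,255)); cv2.line(c,(18,(v-v0)*k),(22,(v-v0)*k),(0,0,255))
    cv2.imwrite(name,c)
E
python3 - <<'E'
from h import *
a=cv2.imread("pics/scene0.png")[:,:,::-1];b=cv2.imread("pics/side0.png")[:,:,::-1]
crop(a,270,200,370,330,4,"pics/s_rack.png");crop(a,160,130,330,240,4,"pics/s_car.png")
crop(b,180,215,280,335,5,"pics/d_rack.png");crop(b,200,110,360,220,5,"pics/d_car.png")
E
```

```text
(no output)
```

View pics/s_rack.png

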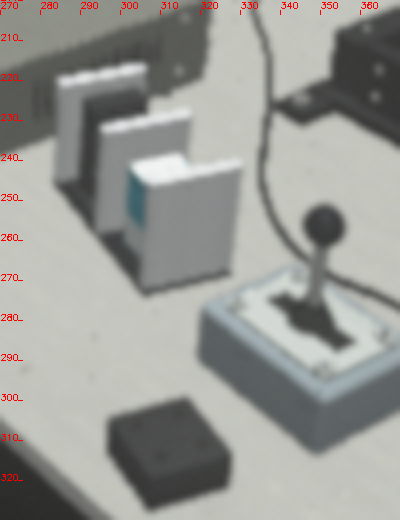

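View pics/s_car.png

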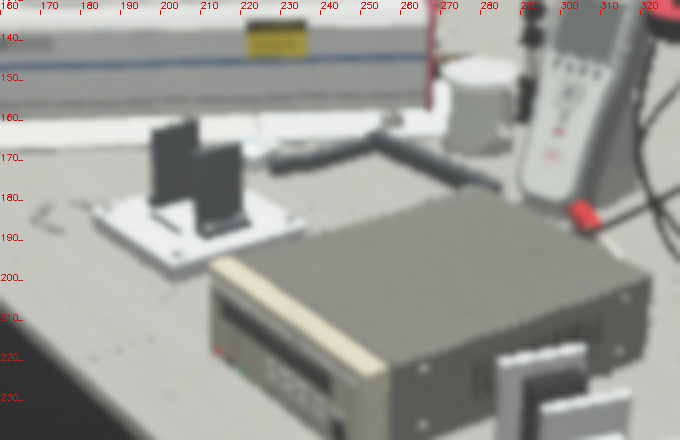

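View pics/d_rack.png

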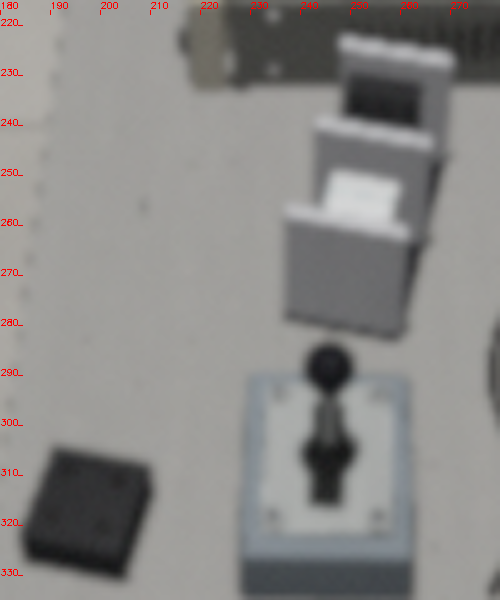

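View pics/d_car.png

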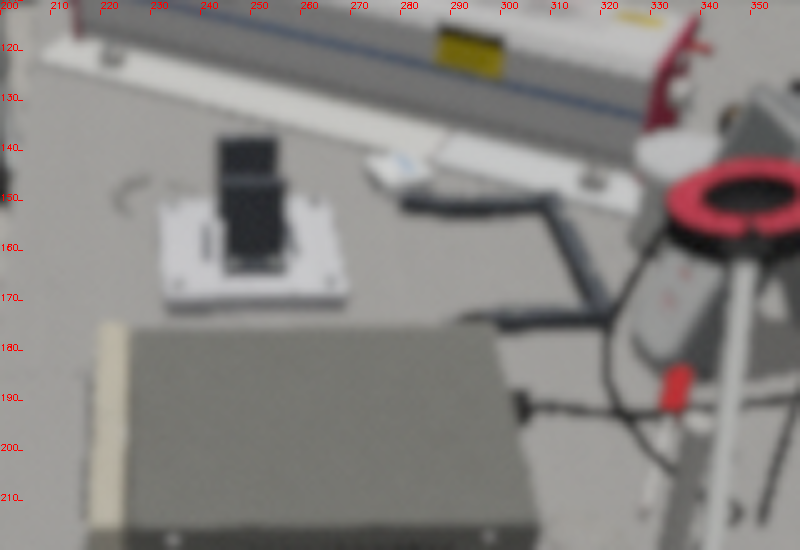

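Run:
```python
from h import *
S=cam("scene");D=cam("side")
def p(n,C,u,v,z): print(n,np.round(back(C,u,v,z)*1000))
# rack wall C outer face
p("C top x-",S,270+146/4,200+184/4,.084);p("C top x+",S,270+242/4,200+165/4,.084)
p("C bot x-",S,270+147/4,200+296/4,0);p("C bot x+",S,270+231/4,200+273/4,0)
p("A top x-",S,270+58/4,200+86/4,.084);p("A top x+",S,270+147/4,200+71/4,.084)
p("C top x-",D,180+287/5,215+215/5,.084);p("C top x+",D,180+408/5,215+238/5,.084)
p("C bot x-",D,180+285/5,215+320/5,0);p("C bot x+",D,180+403/5,215+338/5,0)
p("A top x-",D,180+341/5,215+45/5,.084);p("A top x+",D,180+452/5,215+64/5,.084)
# carrier plate top corners
for n,u,v in [("left",93,212),("near",177,268),("right",304,224)]: p("car "+n,S,160+u/4,130+v/4,.02)
for n,u,v in [("xl yr",167,300),("xh yr",346,293),("xl yl",163,202),("xh yl",328,200)]: p("car "+n,D,200+u/5,110+v/5,.02)
# dock tops ends
p("dock L end",D,200+400/5,110+203/5,.018);p("dock L corner",D,200+553/5,110+200/5,.02);p("dock R corner",D,200+610/5,110+318/5,.02);p("dock R end",D,200+462/5,110+318/5,.018)
# knob
p("knob",S,270+324/4,200+226/4,.11);p("knob",D,180+329/5,215+368/5,.11)
for n,u,v in [("l",248,378),("r",408,378),("nl",242,556),("nr",411,556)]:p("box "+n,D,180+u/5,215+v/5,.045)
for n,u,v in [("",52,448),("",152,467),("",126,555),("",27,533)]:p("riser "+n,D,180+u/5,215+v/5,.026)
for n,u,v in [("",100,330),("",490,325),("",540,528),("",90,525)]:p("psu "+n,D,200+u/5,110+v/5,.088)
p("lens",D,200+400/5,110+165/5,.019)
# block blade top
p("blade",S,270+85/4,200+98/4,.08);p("blade",S,270+147/4,200+88/4,.08)
for u,v in [(350,75),(420,82)]:p("blade far?",D,180+u/5,215+v/5,.08)
for u,v in [(342,112),(413,128)]:p("blade ?",D,180+u/5,215+v/5,.08)
```

```text
C top x- [ 458. -326.   84.]
C top x+ [ 521. -345.   84.]
C bot x- [ 464. -329.    0.]
C bot x+ [ 525. -342.    0.]
A top x- [ 490. -205.   84.]
A top x+ [ 553. -224.   84.]
C top x- [ 463. -328.   84.]
C top x+ [ 523. -345.   84.]
C bot x- [ 462. -327.    0.]
C bot x+ [ 524. -341.   -0.]
A top x- [ 495. -203.   84.]
A top x+ [ 556. -220.   84.]
car left [444. 298.  20.]
car near [449. 158.  20.]
car right [585. 171.  20.]
car xl yr [453. 162.  20.]
car xh yr [589. 171.  20.]
car xl yl [450. 305.  20.]
car xh yl [585. 307.  20.]
dock L end [644. 305.  18.]
dock L corner [771. 306.  20.]
dock R corner [784. 136.  20.]
dock R end [673. 140.  18.]
knob [ 481. -442.  110.]
knob [ 481. -441.  110.]
box l [ 443. -398.   45.]
box r [ 521. -399.   45.]
box nl [ 441. -492.   45.]
box nr [ 517. -494.   45.]
riser  [ 349. -421.   26.]
riser  [ 398. -433.   26.]
riser  [ 388. -479.   26.]
riser  [ 342. -466.   26.]
psu  [409.  27.  88.]
psu  [671.  30.  88.]
psu  [ 669. -175.   88.]
psu  [ 409. -168.   88.]
lens [651. 366.  19.]
blade [ 499. -222.   80.]
blade [ 542. -236.   80.]
blade far? [ 499. -223.   80.]
blade far? [ 538. -230.   80.]
blade ? [ 494. -252.   80.]
blade ? [ 532. -265.   80.]
```

Run:
```python
from h import *
s=bot.observe();print(np.round(Rn.from_quat(s["tool_rot"]).as_matrix(),3),np.round(s["eef_pos"],4))
```

```text
[[ 0.953 -0.     0.303]
 [-0.303 -0.001  0.953]
 [-0.    -1.    -0.001]] [0.1967 0.619  0.2048]
```

```bash
python3 -m crank '[{"travel":[2.5,-3.7,2],"roll":-0.08},{"travel":[5,-7.4,4],"roll":-0.16},{"travel":[7.6,-11.1,6],"roll":-0.23},{"travel":[10.1,-14.8,8],"roll":-0.31},{"travel":[12.6,-18.5,10],"roll":-0.39},{"travel":[15.2,-22.1,11],"roll":-0.46},{"travel":[17.7,-25.8,11.5],"roll":-0.54},{"travel":[20.2,-29.5,12],"roll":-0.62},{"travel":[22.8,-33.2,12],"roll":-0.69},{"travel":[25.3,-36.9,12],"roll":-0.77},{"travel":[26,-41.6,12],"roll":-0.85},{"travel":[26.7,-46.3,12],"roll":-0.93},{"travel":[27.4,-51,12],"roll":-1.0},{"travel":[28.1,-55.7,12],"roll":-1.08},{"travel":[28.8,-60.4,12],"roll":-1.16},{"travel":[29.5,-65.1,12],"roll":-1.23},{"travel":[30.2,-69.8,12],"roll":-1.31},{"travel":[31,-74.5,12],"roll":-1.39},{"travel":[31.8,-79.2,12],"roll":-1.46},{"travel":[32.3,-84,12],"roll":-1.54}]' 100
python3 - <<'E'
from h import *
s=bot.observe();print(np.round(s["joint_pos"],2),np.round(s["joint_velocities"],2))
im=bot.snapshot("wrist");np.save("w1.npy",s);crop(im,0,0,512,384,1,"pics/w1.png")
cv2.imwrite("pics/w1b.png",cv2.resize(im[:,:,::-1],(800,600),interpolation=cv2.INTER_CUBIC))
E
```

```text
clock: 2.15
eef_pos: [0.52, -0.2224, 0.3246]
tool_rot: [-0.426, 0.565, -0.564, 0.425]
wrist_force: [0.7, -0.0, 1.0]
width: 0.998
[-0.06  0.45  0.64  1.6  -0.28  1.19  0.36] [ 0.84  0.43  0.19 -0.57 -0.3   0.27  0.19]
```

View pics/w1b.png

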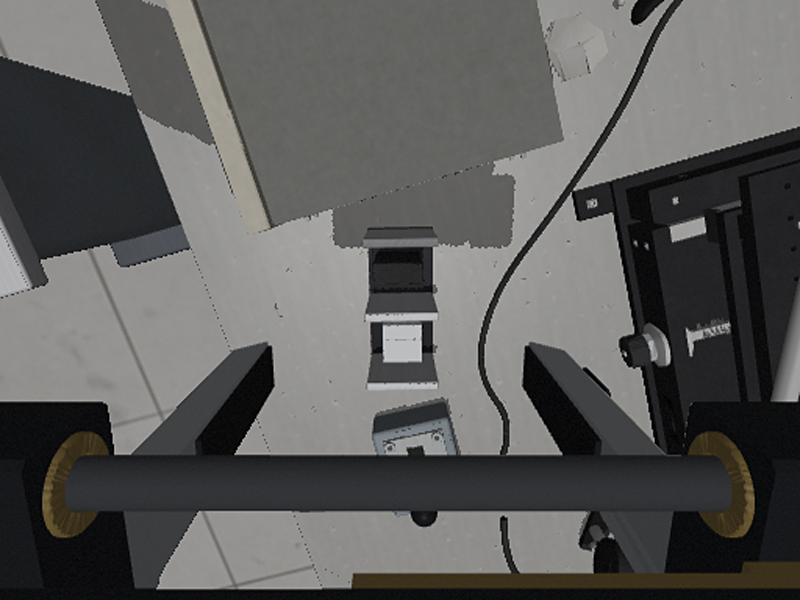

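Run:
```python
from h import *
bot.snapshot("wrist")
s=bot.observe();print(np.round(s["joint_velocities"],2),np.round(s["eef_pos"],4))
im=bot.snapshot("wrist");np.save("w1.npy",s,allow_pickle=True);np.save("w1im.npy",im)
s=bot.observe();print(np.round(s["joint_velocities"],2),np.round(s["eef_pos"],4))
crop(im,225,140,290,255,5,"pics/w1c.png")
```

```text
[-0.07 -0.03 -0.08  0.05 -0.02  0.02 -0.01] [ 0.518  -0.2291  0.3248]
[-0.06 -0.02 -0.06  0.03 -0.02  0.01 -0.  ] [ 0.5186 -0.2248  0.3244]
```

View pics/w1c.png

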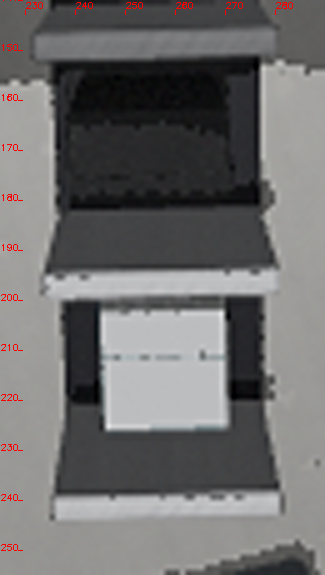

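Run:
```python
from h import *
s=bot.observe();print(np.round(s["joint_velocities"],2),np.round(s["eef_pos"],4))
im=bot.snapshot("wrist");np.save("w1im.npy",im);np.save("w1.npy",s,allow_pickle=True)
s=bot.observe();print(np.round(s["joint_velocities"],2),np.round(s["eef_pos"],4))
b=np.clip(im.astype(float)*4,0,255).astype(np.uint8)
crop(b,225,135,290,195,9,"pics/w1d.png")
C=cam("wrist",s)
# rack corners
for x,y,z in [(237,192,.084)]:pass
```

```text
[-0.06 -0.02 -0.06  0.03 -0.02  0.01 -0.  ] [ 0.5186 -0.2248  0.3244]
[-0.05 -0.02 -0.04  0.01 -0.01  0.   -0.  ] [ 0.5191 -0.2219  0.3243]
```

View pics/w1d.png

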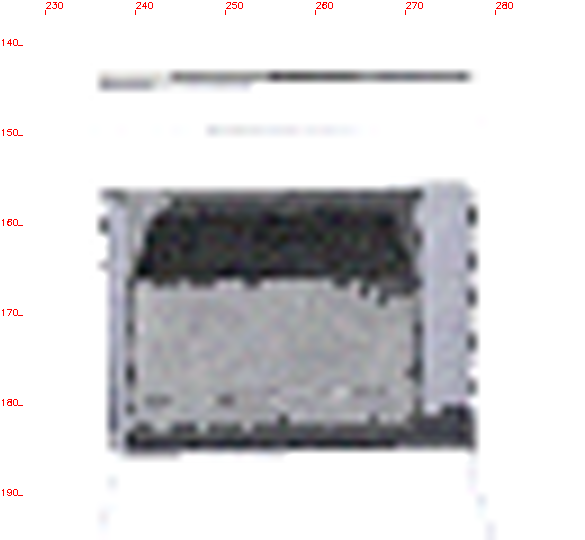

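Run:
```python
from h import *
im=np.load("w1im.npy");crop(im,225,135,290,255,5,"pics/w1e.png")
s=bot.observe();print(np.round(s["joint_velocities"],2),np.round(s["eef_pos"],4))
s0=np.load("w1.npy",allow_pickle=True).item();C=cam("wrist",s0)
for u,v in [(239.5,167),(271,167),(239.5,182.5),(271,182.5)]: print("blade",np.round(back(C,u,v,.08)*1000,1))
```

```text
[-0.05 -0.02 -0.04  0.01 -0.01  0.   -0.  ] [ 0.5191 -0.2219  0.3243]
blade [ 498.8 -222.    80. ]
blade [ 538.7 -233.6   80. ]
blade [ 492.7 -242.    80. ]
blade [ 533.1 -253.8   80. ]
```

View pics/w1e.png

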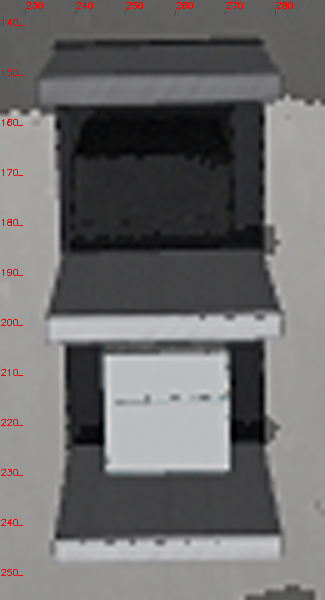

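Run:
```python
from h import *
s0=np.load("w1.npy",allow_pickle=True).item();C=cam("wrist",s0)
for u,v in [(233,150.5),(281,149.5),(233,155),(281,154.5),(234.5,198.5),(281.5,198),(236,243),(281,242)]: print("walls",np.round(back(C,u,v,.084)*1000,1))
s=bot.observe();R=Rn.from_quat(s["tool_rot"]).as_matrix();print(np.arctan2(R[1,2],R[0,2]),s["eef_pos"])
```

```text
walls [ 497.4 -198.4   84. ]
walls [ 557.2 -214.6   84. ]
walls [ 495.6 -204.    84. ]
walls [ 555.5 -220.8   84. ]
walls [ 480.3 -260.3   84. ]
walls [ 540.9 -277.3   84. ]
walls [ 463.5 -321.9   84. ]
walls [ 523.7 -338.    84. ]
-0.27930365429219 [ 0.51914729 -0.22190646  0.32425288]
```

```bash
python3 -m crank '[{"travel":[-0.2,-1.7,-4],"roll":0},{"travel":[-0.2,-1.75,-8.5],"roll":0},{"travel":[-0.2,-1.75,-13],"roll":0},{"travel":[-0.2,-1.75,-17.5],"roll":0},{"travel":[-0.2,-1.75,-22],"roll":0},{"travel":[-0.2,-1.75,-26],"roll":0},{"travel":[-0.2,-1.75,-29],"roll":0},{"travel":[-0.2,-1.75,-29],"roll":0},{"travel":[-0.2,-1.75,-29],"roll":0},{"travel":[-0.2,-1.75,-29],"roll":0}]'
python3 - <<'E'
from h import *
s=bot.observe();print(np.round(s["joint_velocities"],2),np.round(s["eef_pos"],4))
im=bot.snapshot("wrist");cv2.imwrite("pics/w2.png",np.clip(im[:,:,::-1].astype(float)*1.8,0,255).astype(np.uint8))
im=bot.snapshot("side");crop(im,180,180,340,300,5,"pics/d2.png")
E
```

```text
clock: 3.35
eef_pos: [0.5187, -0.2393, 0.0361]
tool_rot: [0.426, -0.564, 0.565, -0.426]
wrist_force: [0.9, -0.3, -0.2]
width: 1.002
[ 0.   -0.01  0.   -0.   -0.   -0.01  0.  ] [ 0.5187 -0.2393  0.0361]
```

View pics/w2.png

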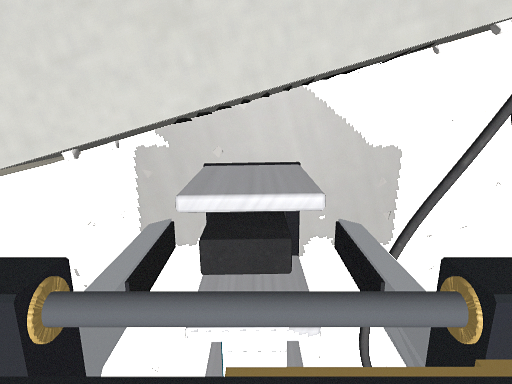

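View pics/d2.png

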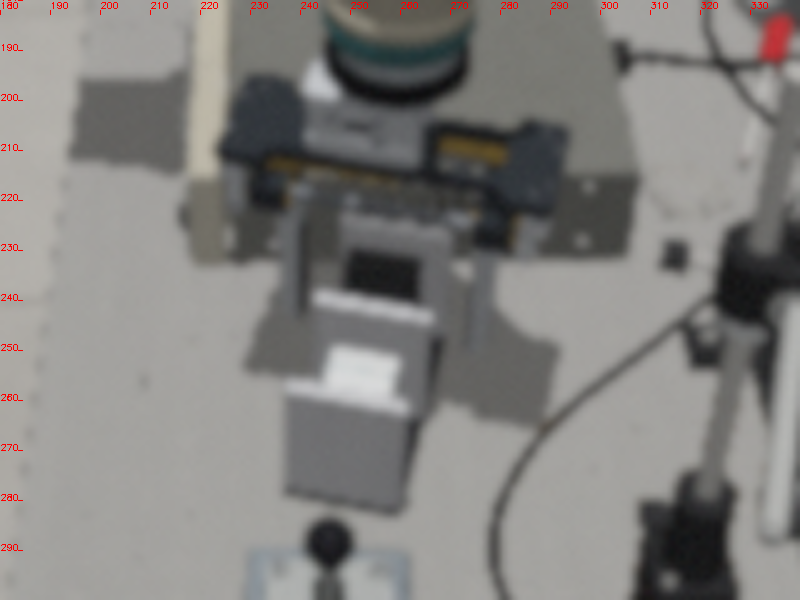

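Run:
```python
from h import *
C=cam("wrist");s=bot.observe()
for u,v in [(201,245),(291,245),(201,273),(291,273)]: print("blade",np.round(back(C,u,v,.08)*1000,1))
R=Rn.from_quat(s["tool_rot"]).as_matrix()
m=np.mean([back(C,u,v,.08) for u,v in [(201,245),(291,245),(201,273),(291,273)]],0)
print(m, R.T@(m-s["eef_pos"]))
```

```text
blade [ 498.4 -223.6   80. ]
blade [ 537.3 -234.7   80. ]
blade [ 494.1 -236.7   80. ]
blade [ 533.9 -248.1   80. ]
[ 0.51593349 -0.23577687  0.08      ] [-0.00290156 -0.04383612 -0.00355923]
```

```bash
python3 -m crank '[{"travel":[-0.35,0.15,0],"roll":0},{"travel":[-0.35,0.15,0],"roll":0}]' 100 && python3 -m crank '[{"travel":[0,0,0],"roll":0},{"travel":[0,0,0],"roll":0},{"travel":[0,0,0],"roll":0},{"travel":[0,0,0],"roll":0},{"travel":[0,0,0],"roll":0},{"travel":[0,0,0],"roll":0},{"travel":[0,0,0],"roll":0},{"travel":[0,0,0],"roll":0}]' 0 25
```

```text
clock: 3.65
eef_pos: [0.5152, -0.2379, 0.0372]
tool_rot: [0.425, -0.564, 0.565, -0.426]
wrist_force: [0.0, -1.1, 0.5]
width: 0.999
clock: 4.45
eef_pos: [0.5151, -0.2379, 0.0372]
tool_rot: [0.425, -0.564, 0.565, -0.426]
wrist_force: [-0.3, -0.6, 0.3]
width: 0.449
```

```bash
python3 -m crank '[{"travel":[0,0,1.5],"roll":0},{"travel":[0,0,4.5],"roll":0},{"travel":[0,0,8],"roll":0},{"travel":[0,0,11.5],"roll":0},{"travel":[-0.3,1,13.5],"roll":0},{"travel":[-1,4,14],"roll":-0.04},{"travel":[-2,8,14],"roll":-0.08},{"travel":[-3.1,12,14],"roll":-0.12},{"travel":[-4.2,16,14],"roll":-0.17},{"travel":[-5.2,20,14],"roll":-0.21},{"travel":[-6.3,24,14],"roll":-0.26},{"travel":[-7.3,28,14],"roll":-0.31},{"travel":[-8.4,32,14],"roll":-0.36},{"travel":[-9.4,36,14],"roll":-0.4},{"travel":[-10.5,40,14],"roll":-0.45},{"travel":[-11.5,43.5,13],"roll":-0.48},{"travel":[-12,45.3,11.5],"roll":-0.5},{"travel":[-12,45.8,9],"roll":-0.5},{"travel":[-12,45.8,7],"roll":-0.5},{"travel":[-12,45.8,7],"roll":-0.5}]'
python3 - <<'E'
from h import *
s=bot.observe();print(np.round(s["joint_pos"],2),np.round(s["joint_velocities"],2))
im=bot.snapshot("scene");cv2.imwrite("pics/s3.png",im[:,:,::-1])
im=bot.snapshot("wrist");cv2.imwrite("pics/w3.png",np.clip(im[:,:,::-1].astype(float)*1.8,0,255).astype(np.uint8))
E
```

```text
clock: 6.45
eef_pos: [0.3928, 0.2195, 0.1052]
tool_rot: [0.275, -0.651, 0.653, -0.271]
wrist_force: [-0.2, 0.2, -3.2]
width: 0.45
[-1.01  0.61  0.65  2.16 -0.68  0.59 -0.64] [-0.01 -0.04  0.06 -0.03  0.04  0.04 -0.03]
```

View pics/s3.png

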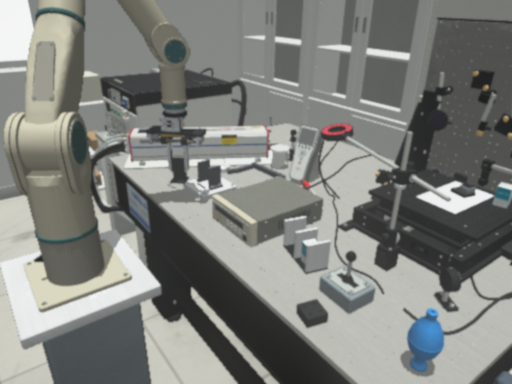

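View pics/w3.png

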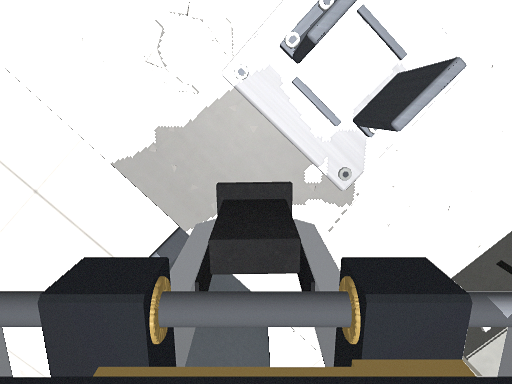

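Run:
```python
from h import *
c=bot.camera_info("wrist");M=np.linalg.inv(np.array(c["mount"]));f=192/np.tan(np.radians(c["vertical_fov"])/2)
def pt(x,y,z):
    p=M@[x,y,z,1];return np.round([f*p[0]/p[2]+c["cx"],f*p[1]/p[2]+c["cy"]],1)
for b in (-.0015,-.0035):
  for lab,p in [("blade top up edge",(b-.009,-.043,0)),("blade top low edge",(b+.009,-.043,0)),("foot edge10",(b-.019,.027,.025)),("foot edge22",(b-.031,.027,.025)),("foot corner10",(b-.019,.027,-.025))]: print(b,lab,pt(*p))
C=cam("wrist")
for u,v in [(225,77),(348,190)]: print(np.round(back(C,u,v,.02)*1000,1))
```

```text
-0.0015 blade top up edge [252.2 243.6]
-0.0015 blade top low edge [252.3 279.7]
-0.0015 foot edge10 [291.1 187.3]
-0.0015 foot edge22 [291.6 169.2]
-0.0015 foot corner10 [214.6 187.4]
-0.0035 blade top up edge [252.2 239.4]
-0.0035 blade top low edge [252.3 275.8]
-0.0035 foot edge10 [291.2 184.3]
-0.0035 foot edge22 [291.7 166.1]
-0.0035 foot corner10 [214.5 184.4]
[446.2 302.2  20. ]
[455.1 166.1  20. ]
```

```bash
python3 -m crank '[{"travel":[0,0,-2],"roll":0},{"travel":[0,0,-4],"roll":0},{"travel":[0,0,-5.5],"roll":0},{"travel":[0,0,-6.5],"roll":0},{"travel":[0,0,-7],"roll":0},{"travel":[0,0,-7.2],"roll":0},{"travel":[0,0,-7.25],"roll":0},{"travel":[0,0,-7.3],"roll":0}]'
```

```text
clock: 7.35
eef_pos: [0.3954, 0.2198, 0.0347]
tool_rot: [0.272, -0.652, 0.653, -0.273]
wrist_force: [-0.6, -0.3, -3.6]
width: 0.445
```

```bash
python3 -m crank '[{"travel":[0,0,-0.15],"roll":0},{"travel":[0,0,-0.2],"roll":0},{"travel":[0,0,-0.25],"roll":0}]'
```

```text
clock: 7.65
eef_pos: [0.3958, 0.22, 0.0331]
tool_rot: [0.272, -0.652, 0.653, -0.273]
wrist_force: [-2.8, -0.1, 15.7]
width: 0.442
```

```bash
python3 -m crank '[{"travel":[0,0,0.1],"roll":0},{"travel":[0,0,0.1],"roll":0},{"travel":[0,0,0.1],"roll":0},{"travel":[0,0,0.1],"roll":0},{"travel":[0,0,0.1],"roll":0},{"travel":[0,0,3],"roll":0},{"travel":[0,0,7],"roll":0},{"travel":[0.1,0.1,9],"roll":0.1},{"travel":[0.3,0.3,9],"roll":0.24},{"travel":[0.3,0.3,9],"roll":0.38},{"travel":[0.3,0.3,9],"roll":0.52},{"travel":[0.3,0.3,9],"roll":0.66},{"travel":[0.3,0.3,9],"roll":0.8},{"travel":[0.3,0.3,9],"roll":0.94},{"travel":[0.3,0.3,9],"roll":1.08},{"travel":[0.3,0.3,9],"roll":1.22},{"travel":[0.3,0.3,9],"roll":1.36},{"travel":[0.3,0.3,9],"roll":1.5},{"travel":[0.3,0.3,9],"roll":1.571},{"travel":[0.3,0.3,9],"roll":1.571}]' 100
python3 - <<'E'
from h import *
s=bot.observe();print(np.round(s["joint_pos"],2),np.round(s["joint_velocities"],2))
im=bot.snapshot("wrist");cv2.imwrite("pics/w4.png",np.clip(im[:,:,::-1].astype(float)*1.8,0,255).astype(np.uint8))
E
```

```text
clock: 9.65
eef_pos: [0.3987, 0.2228, 0.123]
tool_rot: [-0.653, 0.269, -0.268, 0.655]
wrist_force: [-0.2, 0.5, 0.5]
width: 1.001
[-0.74  0.5   0.23  2.13 -0.23  0.53  0.46] [-0.02  0.    0.02 -0.   -0.02  0.   -0.05]
```

View pics/w4.png

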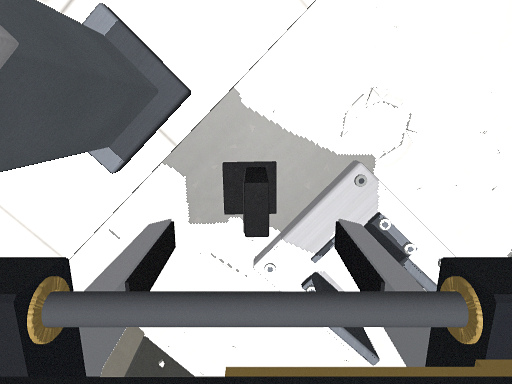

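Run:
```python
from h import *
C=cam("wrist");s=bot.observe();R=Rn.from_quat(s["tool_rot"]).as_matrix()
P=[back(C,u,v,.076) for u,v in [(244,182),(269,181),(244,236),(269,236)]]
print(np.round(P,4)*1000);m=np.mean(P,0);print(m,R.T@(m-s["eef_pos"]))
P=[back(C,u,v,.006) for u,v in [(223,162),(276,162),(224,213),(277,213)]];print(np.round(P,4)*1000)
print(np.arctan2(R[1,2],R[0,2]))
```

```text
[[378.5 230.7  76. ]
 [390.5 243.9  76. ]
 [407.4 201.6  76. ]
 [420.5 214.8  76. ]]
[0.39922905 0.2227516  0.076     ] [0.00047157 0.04704104 0.00020408]
[[360.6 218.4   6. ]
 [395.  253.    6. ]
 [395.3 183.7   6. ]
 [431.  219.7   6. ]]
0.7896314903738211
```

```bash
python3 -m crank '[{"travel":[0,0,-3],"roll":0},{"travel":[0,0,-6],"roll":0},{"travel":[0,0,-8],"roll":0},{"travel":[0,0,-8.9],"roll":0},{"travel":[0,0,-8.9],"roll":0},{"travel":[0,0,-8.9],"roll":0}]' 100 && python3 -m crank '[{"travel":[0,0,0],"roll":0},{"travel":[0,0,0],"roll":0},{"travel":[0,0,0],"roll":0},{"travel":[0,0,0],"roll":0},{"travel":[0,0,0],"roll":0},{"travel":[0,0,0],"roll":0},{"travel":[0,0,0],"roll":0},{"travel":[0,0,0],"roll":0},{"travel":[0,0,0],"roll":0},{"travel":[0,0,0],"roll":0}]' 0 25
```

```text
clock: 10.3
eef_pos: [0.3991, 0.223, 0.0345]
tool_rot: [-0.653, 0.27, -0.269, 0.655]
wrist_force: [0.0, 0.2, 0.2]
width: 0.997
clock: 11.3
eef_pos: [0.3995, 0.2232, 0.0345]
tool_rot: [-0.653, 0.269, -0.27, 0.655]
wrist_force: [-0.4, 0.5, -2.2]
width: 0.189
```

```bash
python3 -m crank '[{"travel":[0,0,1.5],"roll":0},{"travel":[0,0,4.5],"roll":0},{"travel":[0,0,8],"roll":0},{"travel":[0.5,-1,11],"roll":-0.1},{"travel":[1.5,-2.5,14],"roll":-0.22},{"travel":[2.5,-4.5,16],"roll":-0.35},{"travel":[3.5,-7,17],"roll":-0.48},{"travel":[4,-9,17],"roll":-0.6},{"travel":[4,-9,17],"roll":-0.73},{"travel":[4,-9,17],"roll":-0.74},{"travel":[4,-9,17],"roll":-0.74},{"travel":[4,-9,17],"roll":-0.74}]'
python3 - <<'E'
from h import *
s=bot.observe();print(np.round(s["joint_pos"],2),np.round(s["joint_velocities"],2))
np.save("w5.npy",s,allow_pickle=True);im=bot.snapshot("wrist");np.save("w5im.npy",im);cv2.imwrite("pics/w5.png",cv2.resize(im[:,:,::-1],(800,600),interpolation=cv2.INTER_CUBIC))
print(bot.observe()["eef_pos"])
E
```

```text
clock: 12.5
eef_pos: [0.439, 0.1337, 0.2042]
tool_rot: [-0.512, 0.486, -0.487, 0.514]
wrist_force: [-0.2, 0.5, -3.1]
width: 0.19
[-0.75  0.4   0.54  2.04 -0.29  0.77  0.02] [-0.   -0.    0.   -0.    0.    0.   -0.01]
[0.43913963 0.13368892 0.20426551]
```

View pics/w5.png

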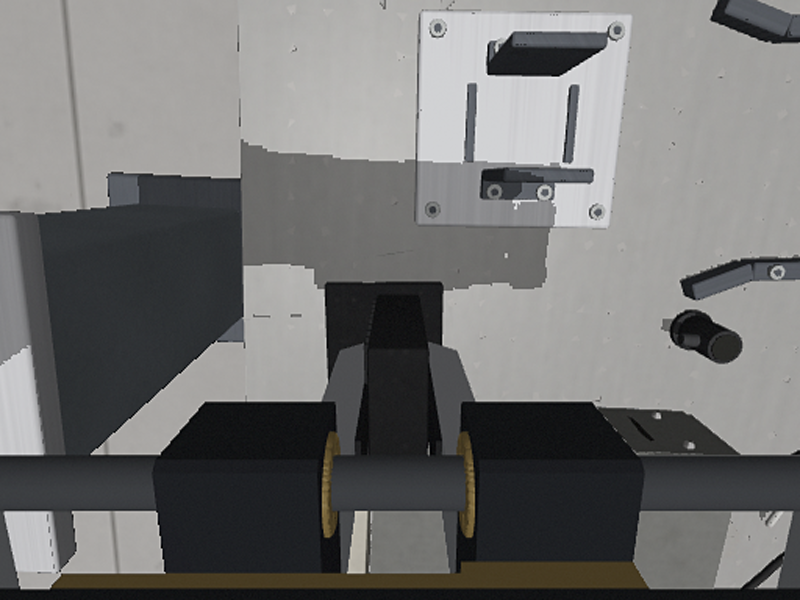

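Run:
```python
from h import *
im=np.load("w5im.npy")
crop(im,255,0,415,150,5,"pics/w5c.png")
```

```text
(no output)
```

View pics/w5c.png

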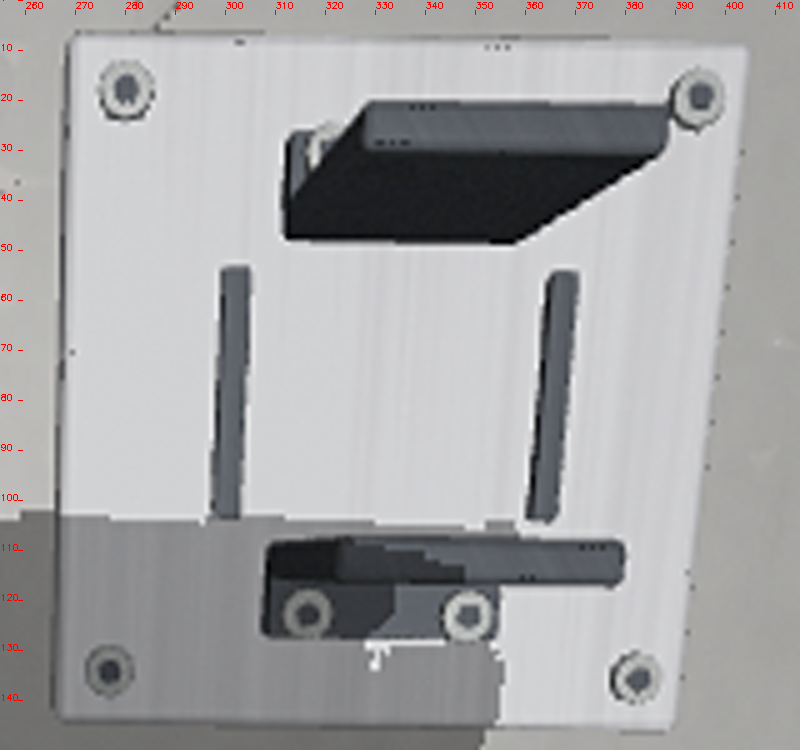

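Run:
```python
from h import *
from scipy.optimize import least_squares
s=np.load("w5.npy",allow_pickle=True).item();C=cam("wrist",s);R=Rn.from_quat(s["tool_rot"]).as_matrix()
print("jaw yaw",np.arctan2(R[1,2],R[0,2]), s["eef_pos"])
px=np.array([(72,38),(748,48),(60,718),(675,726)])/5+[255,0]
obj=np.array([(-70,70,20),(70,70,20),(-70,-70,20),(70,-70,20)])/1e3
lip=np.array([(250,395),(240,395)])
def res(q):
    c,sn=np.cos(q[2]),np.sin(q[2]);M=np.array([[c,-sn,0],[sn,c,0],[0,0,1]])
    return np.concatenate([proj(C,M@o+[q[0],q[1],0])-p for o,p in zip(obj,px)])
r=least_squares(res,[.517,.235,.04]);print(r.x,np.round(r.fun,1))
P=[back(C,*p,.02) for p in px];print(np.round(P,4))
for a,b in [((246,395),(537,395)),]: 
  A=back(C,255+a[0]/5,a[1]/5,.024);B=back(C,255+b[0]/5,b[1]/5,.024);print("lip mid",(A+B)/2,np.linalg.norm(A-B))
# side plate inner faces tops .098: upper plate lower edge of top; lower plate upper edge of top
for u,v in [(365,150),(665,150),(340,538),(622,540)]: print(np.round(back(C,255+u/5,v/5,.098),4))
```

```text
jaw yaw 0.05248662207498454 [0.43904634 0.13371678 0.20419278]
[0.51713202 0.2390649  0.04086363] [-1.2 -1.2  1.6 -1.5 -1.4  1.9  0.9  1.6]
[[0.4456 0.3051 0.02  ]
 [0.5828 0.3105 0.02  ]
 [0.4515 0.1684 0.02  ]
 [0.5887 0.1737 0.02  ]]
lip mid [0.51686082 0.23974836 0.024     ] 0.06126796012933695
[0.4916 0.269  0.098 ]
[0.5401 0.2715 0.098 ]
[0.4938 0.2083 0.098 ]
[0.5419 0.2105 0.098 ]
```

```bash
python3 -m crank '[{"travel":[1,1.3,0],"roll":0},{"travel":[3,3.7,0],"roll":-0.01},{"travel":[5,6.5,0],"roll":-0.01},{"travel":[7,9,0],"roll":-0.01},{"travel":[8.4,10.55,0],"roll":-0.01},{"travel":[8.4,10.55,-2],"roll":-0.01},{"travel":[8.4,10.55,-4],"roll":-0.01},{"travel":[8.4,10.55,-5],"roll":-0.01},{"travel":[8.4,10.55,-5],"roll":-0.01},{"travel":[8.4,10.55,-5],"roll":-0.01},{"travel":[8.4,10.55,-5],"roll":-0.01}]'
python3 - <<'E'
from h import *
s=bot.observe();R=Rn.from_quat(s["tool_rot"]).as_matrix();print(np.round(s["joint_velocities"],2),s["eef_pos"],np.arctan2(R[1,2],R[0,2]))
im=bot.snapshot("wrist");cv2.imwrite("pics/w6.png",cv2.resize(np.clip(im[:,:,::-1].astype(float)*1.5,0,255).astype(np.uint8),(800,600),interpolation=cv2.INTER_CUBIC))
im=bot.snapshot("side");crop(im,200,90,320,200,6,"pics/d6.png")
E
```

```text
clock: 13.65
eef_pos: [0.5239, 0.2394, 0.1553]
tool_rot: [-0.509, 0.489, -0.49, 0.512]
wrist_force: [-0.0, -0.4, -3.2]
width: 0.189
[-0. -0.  0.  0. -0.  0.  0.] [0.52389165 0.23936436 0.15526551] 0.042010523777226964
```

View pics/w6.png

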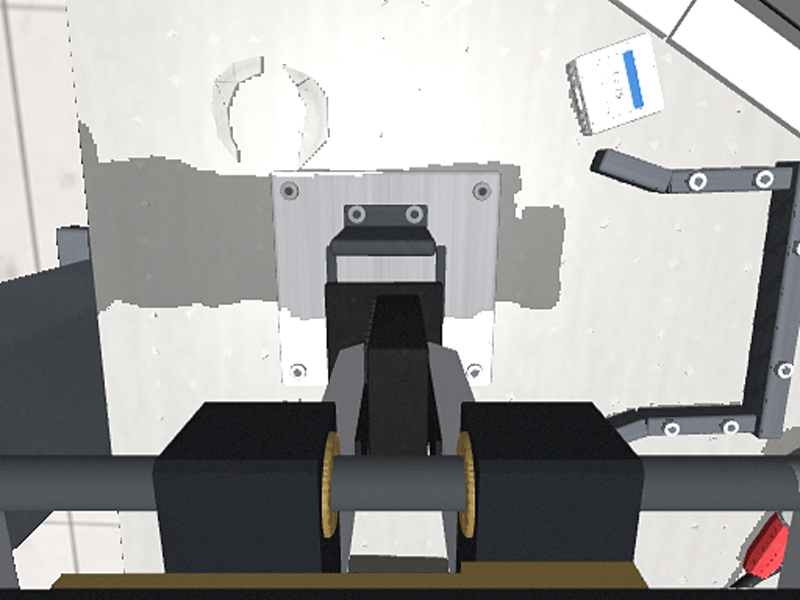

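View pics/d6.png

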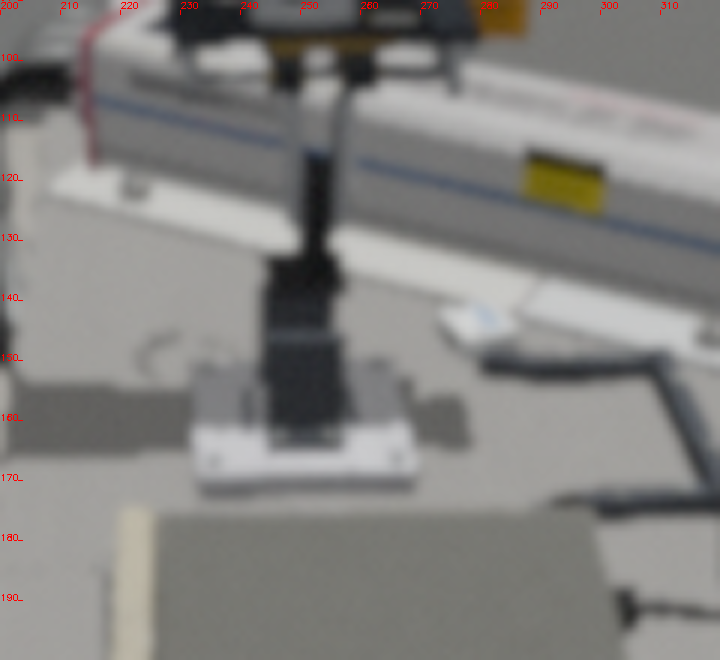

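Run:
```python
from h import *
s=bot.observe();C=cam("wrist",s);R=Rn.from_quat(s["tool_rot"]).as_matrix()
k=1.5625
a=back(C,337/k,250/k,.024);b=back(C,436/k,250/k,.024);m=(a+b)/2
z=s["eef_pos"][2]-.0345+.006
c=back(C,327/k,283/k,z);d=back(C,442/k,283/k,z);n=(c+d)/2
print(a,b,np.linalg.norm(a-b));print(c,d,np.linalg.norm(c-d));print("lipmid tool",R.T@(m-s["eef_pos"]),"foot tool",R.T@(n-s["eef_pos"]))
# plate corners
for u,v in [(272,172),(500,171),(283,386),(493,385)]: print(back(C,u/k,v/k,.02))
e=back(C,338/k,254/k,.098);g=back(C,432/k,254/k,.098);print("side plate inner top",R.T@(e-s["eef_pos"]),R.T@(g-s["eef_pos"]))
```

```text
[0.48585762 0.26123298 0.024     ] [0.54680409 0.26370154 0.024     ] 0.0609964416667
[0.49310738 0.26213596 0.12672578] [0.54128458 0.2640727  0.12672578] 0.0482161194196619
lipmid tool [-0.02312287  0.13124069 -0.00695552] foot tool [-0.02390349  0.02852033 -0.00566737]
[0.44578322 0.30621981 0.02      ]
[0.58285337 0.31244929 0.02      ]
[0.45065226 0.16812709 0.02      ]
[0.59050727 0.17432468 0.02      ]
side plate inner top [-0.03184398  0.05717323 -0.02819728] [-0.03177703  0.05734407  0.01603008]
```

```bash
python3 -m crank '[{"travel":[-0.1,0.12,0],"roll":0},{"travel":[-0.1,0.12,-2],"roll":0},{"travel":[-0.1,0.12,-4],"roll":0},{"travel":[-0.1,0.12,-5.5],"roll":0},{"travel":[-0.1,0.12,-7],"roll":0},{"travel":[-0.1,0.12,-8],"roll":0},{"travel":[-0.1,0.12,-9],"roll":0},{"travel":[-0.1,0.12,-9.5],"roll":0},{"travel":[-0.1,0.12,-9.8],"roll":0},{"travel":[-0.1,0.12,-9.9],"roll":0}]'
python3 - <<'E'
from h import *
im=bot.snapshot("wrist");cv2.imwrite("pics/w7.png",cv2.resize(np.clip(im[:,:,::-1].astype(float)*1.5,0,255).astype(np.uint8),(800,600),interpolation=cv2.INTER_CUBIC))
E
```

```text
clock: 14.75
eef_pos: [0.5229, 0.2406, 0.0562]
tool_rot: [-0.509, 0.489, -0.49, 0.512]
wrist_force: [-0.4, -0.3, -2.7]
width: 0.192
```

View pics/w7.png

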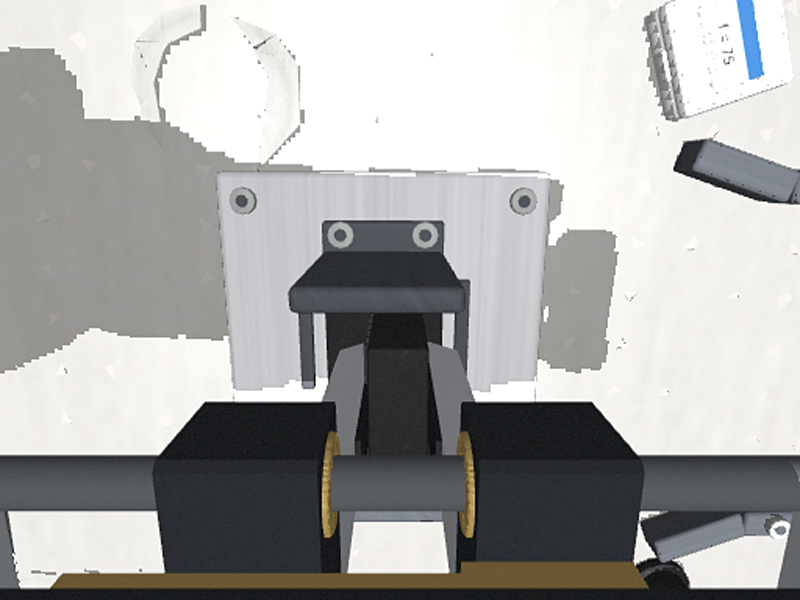

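```bash
python3 -m crank '[{"travel":[0,0,-0.1],"roll":0},{"travel":[0,0,-0.17],"roll":0},{"travel":[0,0,-0.2],"roll":0},{"travel":[0,0,-0.2],"roll":0}]'
```

```text
clock: 15.2
eef_pos: [0.5231, 0.2407, 0.0546]
tool_rot: [-0.509, 0.489, -0.49, 0.512]
wrist_force: [-0.7, 0.8, -1.8]
width: 0.191
```

```bash
python3 -m crank '[{"travel":[0,0,-0.08],"roll":0},{"travel":[0,0,-0.12],"roll":0},{"travel":[0,0,-0.12],"roll":0}]'
```

```text
clock: 15.5
eef_pos: [0.5232, 0.2407, 0.0545]
tool_rot: [-0.508, 0.489, -0.49, 0.512]
wrist_force: [-2.6, -0.2, 6.9]
width: 0.188
```

```bash
python3 -m crank '[{"travel":[0,0,0.05],"roll":0},{"travel":[0,0,0.05],"roll":0},{"travel":[0,0,0.05],"roll":0},{"travel":[0,0,0.05],"roll":0},{"travel":[0,0,0.05],"roll":0},{"travel":[0,0,2],"roll":0},{"travel":[0,0,5],"roll":0},{"travel":[0,0,9],"roll":0},{"travel":[0.5,-1,13],"roll":0},{"travel":[2.5,-3.5,17],"roll":0},{"travel":[5,-6,21],"roll":0},{"travel":[7,-8,24.5],"roll":0},{"travel":[8,-9,26],"roll":0},{"travel":[8,-9,26],"roll":0},{"travel":[8,-9,26],"roll":0},{"travel":[8,-9,26],"roll":0},{"travel":[8,-9,26],"roll":0}]' 80
python3 - <<'E'
from h import *
s=bot.observe();print(np.round(s["joint_velocities"],2),np.round(s["joint_pos"],2))
np.save("w8.npy",s,allow_pickle=True);im=bot.snapshot("wrist");np.save("w8im.npy",im);cv2.imwrite("pics/w8.png",cv2.resize(im[:,:,::-1],(800,600),interpolation=cv2.INTER_CUBIC))
E
```

```text
clock: 17.2
eef_pos: [0.6017, 0.1521, 0.313]
tool_rot: [-0.51, 0.489, -0.489, 0.512]
wrist_force: [-0.5, -0.2, 0.3]
width: 0.798
[ 0.   -0.    0.01 -0.01  0.    0.    0.  ] [-0.62  0.54  0.55  1.47 -0.29  1.22  0.02]
```

View pics/w8.png

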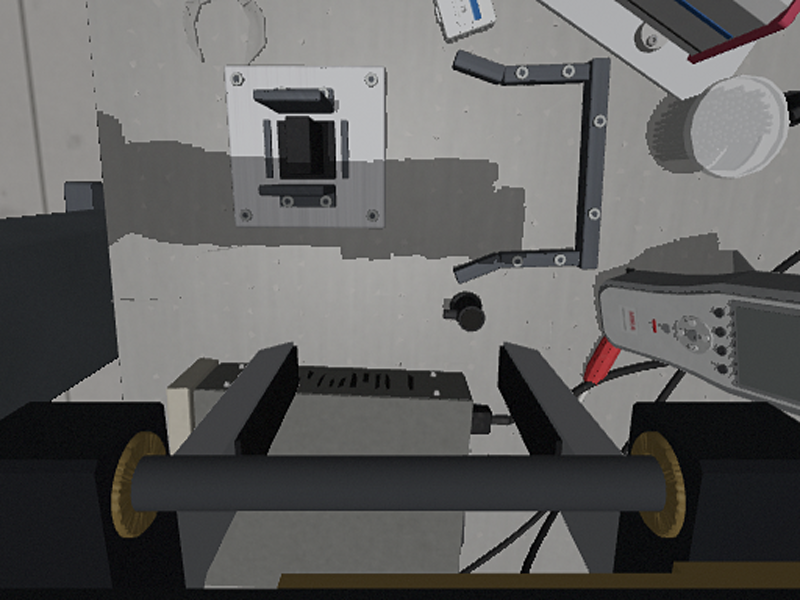

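Block stands in the carrier; carrier (225–385, 65–228) and dock (455–608, 55–270) are both visible. Enlarging for the fit.

Run:
```python
from h import *
im=np.load("w8im.npy")
crop(im,280,25,400,185,5,"pics/w8a.png");crop(im,140,35,255,150,6,"pics/w8b.png")
```

```text
(no output)
```

View pics/w8a.png

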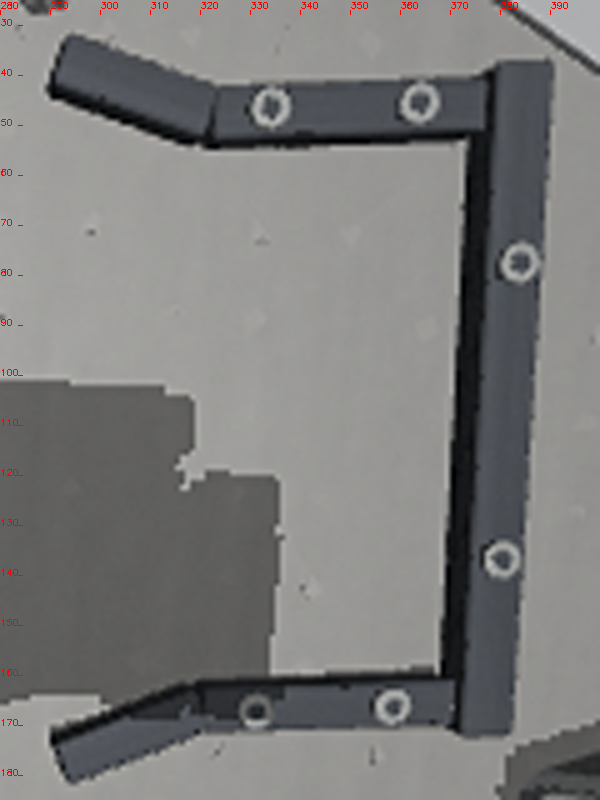

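View pics/w8b.png

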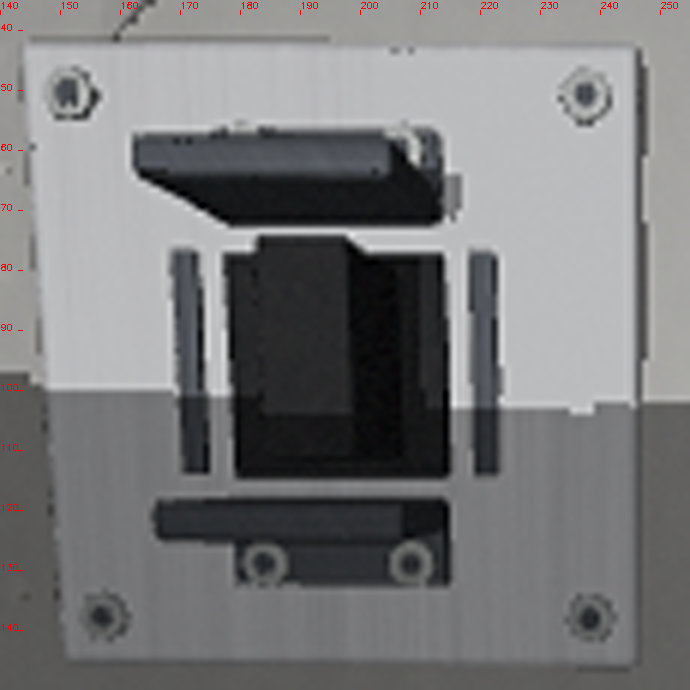

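Run:
```python
from h import *
from scipy.optimize import least_squares
s=np.load("w8.npy",allow_pickle=True).item();C=cam("wrist",s)
A=lambda u,v:(280+u/5,25+v/5)
B=lambda u,v:(140+u/6,35+v/6)
def rows(name,L):
    for (u,v),z in L: print(name,np.round(back(C,u,v,z)*1000,1))
rows("back bot",[(A(467,145),0),(A(441,668),0)]);rows("back top",[(A(491,140),.022),(A(460,675),.022)])
rows("L in bot",[(A(210,147),0),(A(465,140),0)]);rows("L in top",[(A(215,138),.018),(A(480,131),.018)])
rows("R in bot",[(A(205,680),0),(A(441,670),0)]);rows("R in top",[(A(205,686),.018),(A(450,678),.018)])
rows("car",[(B(25,44),.02),(B(637,47),.02),(B(68,660),.02),(B(634,663),.02)])
rows("L flare tip",[(A(50,95),0),(A(68,35),.018)]);rows("R flare tip",[(A(52,730),0),(A(70,782),.018)])
```

```text
back bot [764.  308.1   0. ]
back bot [775.4 159.7   0. ]
back top [763.  305.7  22. ]
back top [773.3 160.6  22. ]
L in bot [691.3 304.4   0. ]
L in bot [763.3 309.4   0. ]
L in top [689.1 303.6  18. ]
L in top [761.1 308.5  18. ]
R in bot [703.8 153.    0. ]
R in bot [775.5 159.1   0. ]
R in top [700.1 153.7  18. ]
R in top [771.9 159.1  18. ]
car [446.9 305.7  20. ]
car [584.1 311.   20. ]
car [452.1 168.4  20. ]
car [588.4 173.5  20. ]
L flare tip [645.1 316.1   0. ]
L flare tip [647.2 327.6  18. ]
R flare tip [658.2 135.6   0. ]
R flare tip [662.4 123.2  18. ]
```

```bash
python3 -m crank '[{"travel":[-1.5,3,0],"roll":0},{"travel":[-3,7,0],"roll":0.03},{"travel":[-5,11,-1],"roll":0.033},{"travel":[-7,15,-3],"roll":0.033},{"travel":[-8.5,18,-6],"roll":0.033},{"travel":[-8.8,19,-10],"roll":0.033},{"travel":[-8.8,19,-14],"roll":0.033},{"travel":[-8.8,19,-18],"roll":0.033},{"travel":[-8.8,19,-22],"roll":0.033},{"travel":[-8.8,19,-26],"roll":0.033},{"travel":[-8.8,19,-28],"roll":0.033},{"travel":[-8.8,19,-29],"roll":0.033},{"travel":[-8.8,19,-29],"roll":0.033},{"travel":[-8.8,19,-29],"roll":0.033}]' 100
python3 - <<'E'
from h import *
s=bot.observe();R=Rn.from_quat(s["tool_rot"]).as_matrix();print(np.round(s["joint_velocities"],2),np.arctan2(R[1,2],R[0,2]))
im=bot.snapshot("side");crop(im,190,90,340,200,5,"pics/d9.png")
E
```

```text
clock: 18.65
eef_pos: [0.5146, 0.3424, 0.0241]
tool_rot: [-0.517, 0.48, -0.48, 0.521]
wrist_force: [0.7, -0.5, -0.1]
width: 0.996
[ 0.   -0.02  0.01 -0.01 -0.   -0.    0.  ] 0.07681213553685212
```

View pics/d9.png

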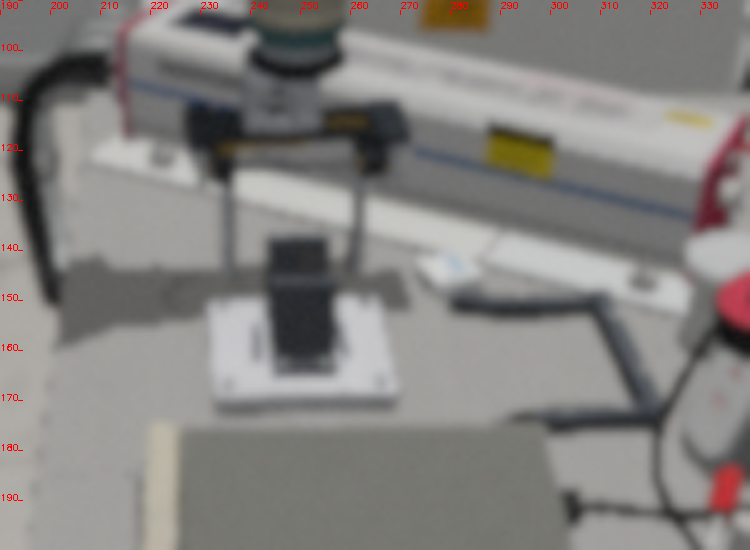

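```bash
python3 -m crank '[{"travel":[0,-0.3,-0.8],"roll":0},{"travel":[0,-1,-1.2],"roll":0},{"travel":[0,-1.7,-1.2],"roll":0},{"travel":[0,-2.1,-1.2],"roll":0},{"travel":[0,-2.4,-1.2],"roll":0},{"travel":[0,-2.7,-1.2],"roll":0},{"travel":[0,-3,-1.2],"roll":0},{"travel":[0,-3.3,-1.2],"roll":0},{"travel":[0,-3.6,-1.2],"roll":0},{"travel":[0,-3.9,-1.2],"roll":0},{"travel":[0,-4.1,-1.2],"roll":0},{"travel":[0,-4.2,-1.2],"roll":0},{"travel":[0,-4.2,-1.2],"roll":0}]'
python3 - <<'E'
from h import *
s=bot.observe();np.save("w10.npy",s,allow_pickle=True)
im=bot.snapshot("wrist");np.save("w10im.npy",im);cv2.imwrite("pics/w10.png",cv2.resize(im[:,:,::-1],(800,600),interpolation=cv2.INTER_CUBIC))
im=bot.snapshot("side");crop(im,190,90,340,200,5,"pics/d10.png")
E
```

```text
clock: 20.0
eef_pos: [0.5152, 0.3001, 0.0127]
tool_rot: [-0.517, 0.48, -0.481, 0.521]
wrist_force: [0.1, 1.9, -2.6]
width: 1.002
```

View pics/d10.png

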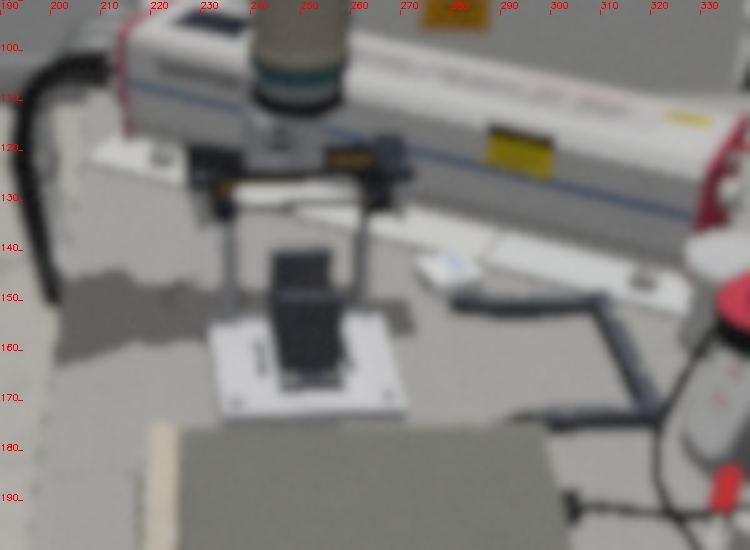

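View pics/w10.png

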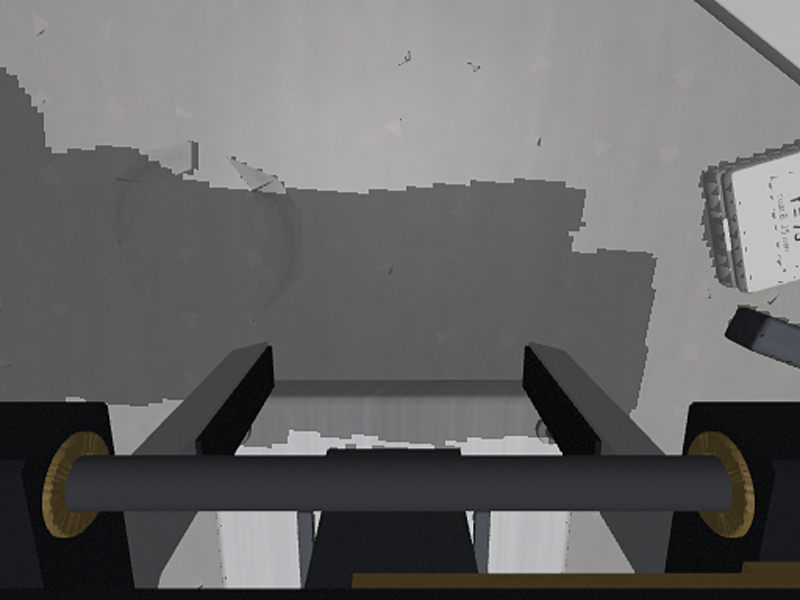

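Run:
```python
from h import *
s=np.load("w10.npy",allow_pickle=True).item();C=cam("wrist",s);R=Rn.from_quat(s["tool_rot"]).as_matrix();k=1.5625
for u in (275,520): 
  for v,z in ((394,.02),(380,0)):
    p=back(C,u/k,v/k,z);print(np.round(p,4),np.round(R.T@(p-s["eef_pos"]),4))
print(np.round(s["eef_pos"],4))
crop(np.load("w10im.npy"),160,215,350,320,4,"pics/w10c.png")
```

```text
[0.4709 0.2866 0.02  ] [ 0.01   -0.0076 -0.0452]
[0.4664 0.2835 0.    ] [ 0.0129  0.0124 -0.05  ]
[0.5605 0.2932 0.02  ] [ 0.0103 -0.0072  0.0447]
[0.5657 0.2908 0.    ] [0.0132 0.0129 0.0495]
[0.5152 0.3001 0.0127]
```

View pics/w10c.png

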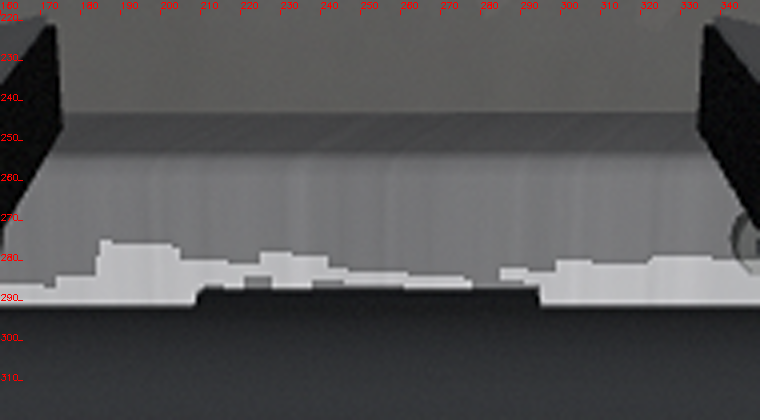

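```bash
python3 -m crank '[{"travel":[0,-0.2,0],"roll":0},{"travel":[0,-0.4,0],"roll":0},{"travel":[0,-0.45,0],"roll":0},{"travel":[0,-0.45,0],"roll":0}]' && python3 -m crank '[{"travel":[0,1,0],"roll":0},{"travel":[0,4,0],"roll":0},{"travel":[0,6,3],"roll":0},{"travel":[0,6,8],"roll":0},{"travel":[0,6,13],"roll":0},{"travel":[0,4,18],"roll":0},{"travel":[0,1,23],"roll":0},{"travel":[0,-3,27],"roll":0},{"travel":[0,-7,30],"roll":0},{"travel":[0,-12,30],"roll":0},{"travel":[0.5,-16,30],"roll":0},{"travel":[1,-17,30],"roll":0},{"travel":[1,-17,30],"roll":0},{"travel":[1,-17,30],"roll":0},{"travel":[1,-17,30],"roll":0}]'
python3 - <<'E'
from h import *
s=bot.observe();np.save("w11.npy",s,allow_pickle=True);print(np.round(s["joint_velocities"],2))
im=bot.snapshot("wrist");np.save("w11im.npy",im);crop(im,130,10,400,190,3,"pics/w11.png")
E
```

```text
clock: 20.5
eef_pos: [0.5152, 0.2954, 0.0127]
tool_rot: [-0.517, 0.48, -0.481, 0.521]
wrist_force: [0.1, 4.0, -2.7]
width: 0.999
clock: 22.0
eef_pos: [0.5247, 0.1272, 0.3122]
tool_rot: [-0.518, 0.48, -0.48, 0.521]
wrist_force: [-1.3, 0.2, 0.4]
width: 0.999
[-0.01  0.   -0.    0.    0.   -0.    0.  ]
```

View pics/w11.png

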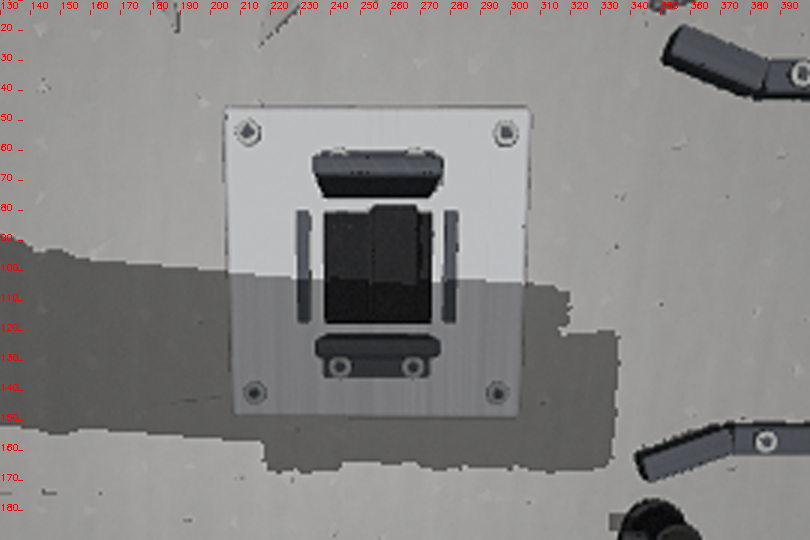

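Run:
```python
from h import *
s=np.load("w11.npy",allow_pickle=True).item();C=cam("wrist",s)
P=[back(C,130+u/3,10+v/3,.02)*1000 for u,v in [(225,108),(529,108),(235,414),(518,416)]]
print(np.round(P,1));c=np.mean(P,0);print(c)
for u,v,z in [(662,63,0),(637,458,0),(757,98,0),(733,428,0)]: print(np.round(back(C,130+u/3,10+v/3,z)*1000,1))
d=np.array([.9972,.075]);n=np.array([-.075,.9972]);r=c[:2]-[699.2,228.2];print("along",r@d,"lat",r@n,"yaw",np.arctan2(P[1][1]-P[0][1],P[1][0]-P[0][0]),np.arctan2(P[3][1]-P[2][1],P[3][0]-P[2][0]),np.arctan2(-(P[0][0]-P[2][0]),P[0][1]-P[2][1]))
```

```text
[[446.9 277.1  20. ]
 [583.1 287.9  20. ]
 [457.5 140.6  20. ]
 [593.8 150.3  20. ]]
[520.33826006 213.97097161  20.        ]
[645.2 316.   -0. ]
[659.8 131.9   0. ]
[691.9 304.6   0. ]
[706.1 150.9   0. ]
along -179.42810419765277 lat -0.7745566107989389 yaw 0.07890055608645352 0.07069839457922693 0.07736950677903745
```

```bash
python3 -m crank '[{"travel":[-1.5,0.5,0],"roll":0.13},{"travel":[-3.5,1.5,0],"roll":0.27},{"travel":[-5.5,3,0],"roll":0.41},{"travel":[-7.5,4.5,0],"roll":0.55},{"travel":[-9.5,6,0],"roll":0.69},{"travel":[-11,7.3,-1],"roll":0.83},{"travel":[-11.5,7.9,-4],"roll":0.97},{"travel":[-11.7,7.9,-8],"roll":1.11},{"travel":[-11.7,7.9,-12],"roll":1.25},{"travel":[-11.7,7.9,-16],"roll":1.39},{"travel":[-11.7,7.9,-20],"roll":1.5},{"travel":[-11.7,7.9,-24],"roll":1.571},{"travel":[-11.7,7.9,-27],"roll":1.571},{"travel":[-11.7,7.9,-29],"roll":1.571},{"travel":[-11.7,7.9,-30],"roll":1.571},{"travel":[-11.7,7.9,-30],"roll":1.571},{"travel":[-11.7,7.9,-30],"roll":1.571}]' 100
python3 - <<'E'
from h import *
s=bot.observe();R=Rn.from_quat(s["tool_rot"]).as_matrix();print(np.round(s["joint_velocities"],2),np.arctan2(R[1,2],R[0,2]),np.round(s["joint_pos"],2))
im=bot.snapshot("side");crop(im,190,90,340,200,5,"pics/d12.png")
E
```

```text
clock: 23.75
eef_pos: [0.4079, 0.2069, 0.0126]
tool_rot: [-0.705, -0.027, 0.029, 0.708]
wrist_force: [-0.7, 0.1, 0.3]
width: 0.999
[ 0.   -0.02  0.   -0.    0.   -0.   -0.  ] 1.6511554765529501 [-0.56  0.71  0.05  2.19 -0.16  0.24  1.28]
```

View pics/d12.png

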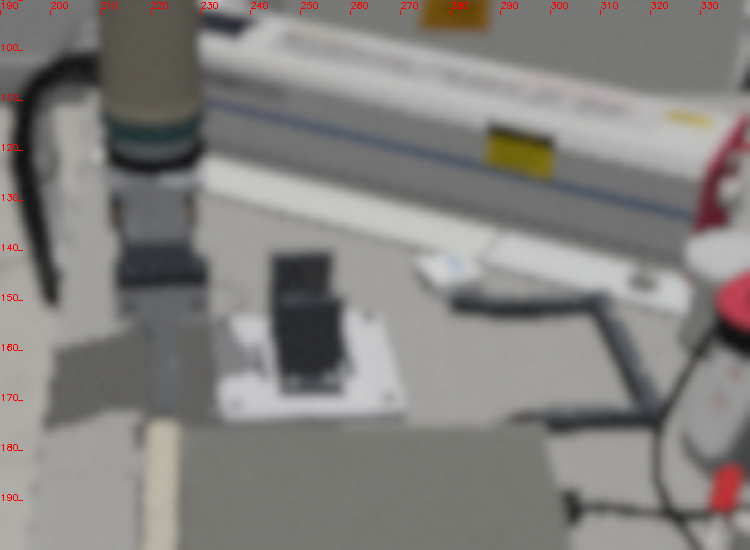

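```bash
python3 -m crank '[{"travel":[0.6,0.04,0],"roll":-0.005},{"travel":[1.4,0.1,0],"roll":-0.005},{"travel":[2,0.15,0],"roll":-0.005},{"travel":[2.6,0.19,0],"roll":-0.005},{"travel":[3.3,0.24,0],"roll":-0.005},{"travel":[4.1,0.3,0],"roll":-0.005},{"travel":[5,0.37,0],"roll":-0.005},{"travel":[6,0.44,0],"roll":-0.005},{"travel":[7,0.52,0],"roll":-0.005},{"travel":[8,0.59,0],"roll":-0.005},{"travel":[9,0.66,0],"roll":-0.005},{"travel":[10,0.74,0],"roll":-0.005},{"travel":[11,0.81,0],"roll":-0.005},{"travel":[12,0.88,0],"roll":-0.005},{"travel":[13,0.95,0],"roll":-0.005},{"travel":[14,1.03,0],"roll":-0.005},{"travel":[14.8,1.09,0],"roll":-0.005},{"travel":[15.2,1.12,0],"roll":-0.005},{"travel":[15.2,1.12,0],"roll":-0.005}]'
python3 - <<'E'
from h import *
s=bot.observe();np.save("w13.npy",s,allow_pickle=True)
im=bot.snapshot("side");crop(im,190,90,340,200,5,"pics/d13.png")
im=bot.snapshot("wrist");np.save("w13im.npy",im);cv2.imwrite("pics/w13.png",cv2.resize(im[:,:,::-1],(800,600),interpolation=cv2.INTER_CUBIC))
E
```

```text
clock: 25.7
eef_pos: [0.5545, 0.2173, 0.0121]
tool_rot: [-0.706, -0.022, 0.032, 0.707]
wrist_force: [-9.5, -0.3, 6.2]
width: 1.002
```

View pics/d13.png

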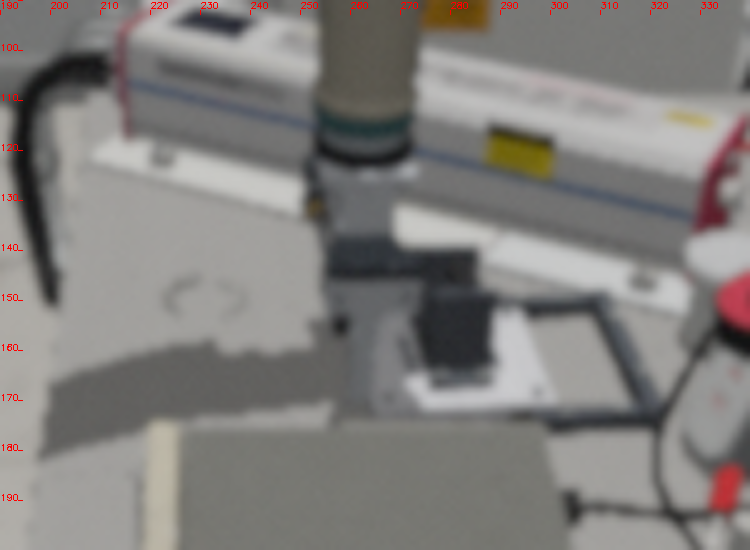

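View pics/w13.png

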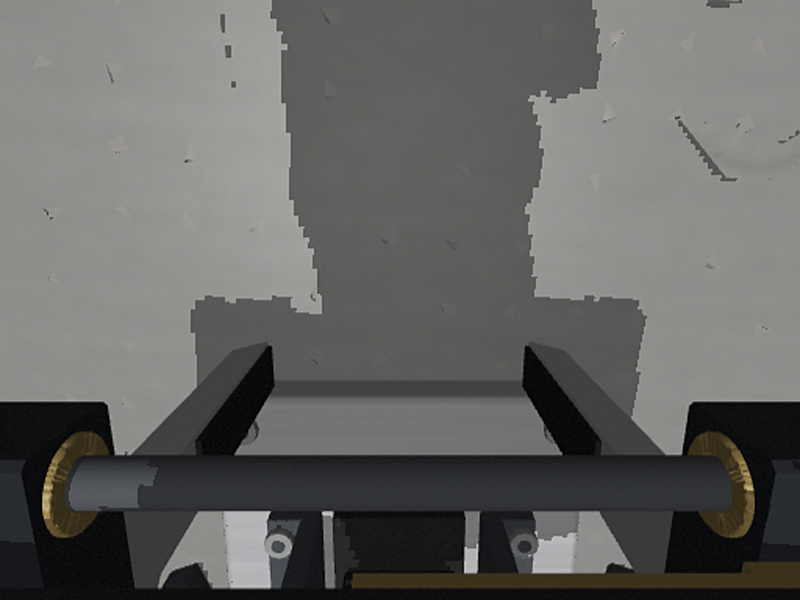

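```bash
python3 -m crank '[{"travel":[0.5,0.04,0],"roll":0},{"travel":[1.2,0.09,0],"roll":0},{"travel":[1.9,0.14,0],"roll":0},{"travel":[2.6,0.2,0],"roll":0},{"travel":[3,0.22,0],"roll":0}]'; python3 -m crank '[{"travel":[0.5,0.04,0],"roll":0},{"travel":[1,0.08,0],"roll":0},{"travel":[1.5,0.11,0],"roll":0},{"travel":[2,0.15,0],"roll":0}]'
```

```text
clock: 26.3
eef_pos: [0.578, 0.2189, 0.0112]
tool_rot: [0.707, 0.018, -0.037, -0.706]
wrist_force: [-10.6, -1.1, 8.6]
width: 1.002
clock: 26.7
eef_pos: [0.5894, 0.2197, 0.0104]
tool_rot: [0.707, 0.012, -0.043, -0.706]
wrist_force: [-13.7, -1.1, 10.1]
width: 1.0
```

Run:
```python
from h import *
s=bot.observe();R=Rn.from_quat(s["tool_rot"]).as_matrix();print(np.round(R,3),np.round(s["joint_pos"],3),np.round(s["joint_velocities"],2),np.round(s["moment"],2),np.round(s["wrist_force"],1))
im=bot.snapshot("side");crop(im,230,90,340,190,7,"pics/d14.png")
im=bot.snapshot("scene");crop(im,160,90,300,210,5,"pics/s14.png")
```

```text
[[ 0.996 -0.044 -0.078]
 [ 0.078 -0.004  0.997]
 [-0.044 -0.999 -0.001]] [-0.438  0.867  0.076  1.668 -0.117  0.653  1.355] [ 0.02  0.05  0.01 -0.15  0.01  0.08  0.01] [-0.31  3.14 -0.03] [-13.7  -1.1  10.1]
```

View pics/d14.png

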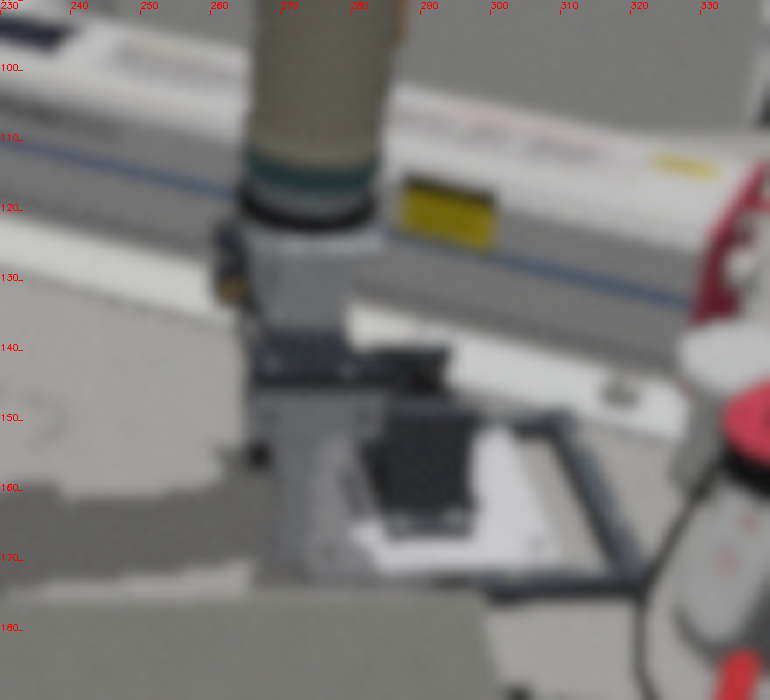

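View pics/s14.png

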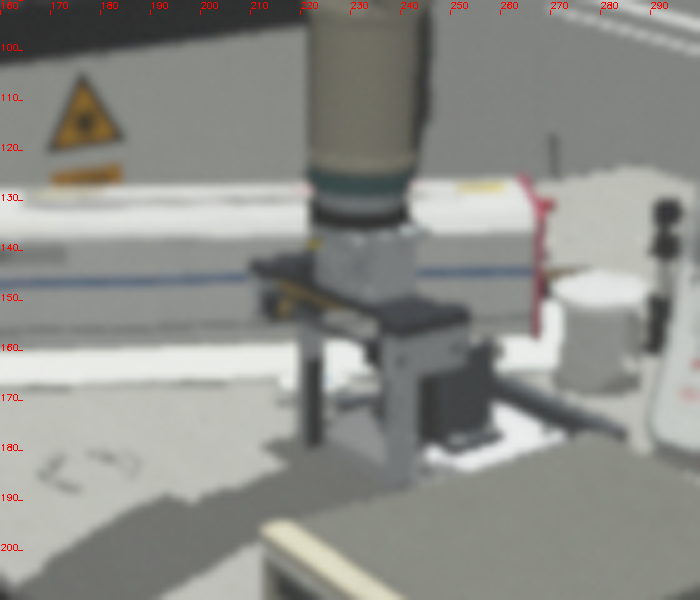

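```bash
python3 -m crank '[{"travel":[-1,-0.08,0],"roll":0},{"travel":[-3,-0.2,0.5],"roll":0},{"travel":[-4,-0.3,4],"roll":0},{"travel":[-4,-0.3,9],"roll":0},{"travel":[-4,-0.3,14],"roll":0},{"travel":[-4,-0.3,19],"roll":0},{"travel":[-1,-0.3,22],"roll":0},{"travel":[3,-0.3,24],"roll":0},{"travel":[7,-0.3,26],"roll":0},{"travel":[7,-0.3,26],"roll":0},{"travel":[7,-0.3,26],"roll":0},{"travel":[7,-0.3,26],"roll":0}]'
python3 - <<'E'
from h import *
s=bot.observe();np.save("w15.npy",s,allow_pickle=True);print(np.round(s["joint_velocities"],2),np.round(Rn.from_quat(s["tool_rot"]).as_matrix(),3))
im=bot.snapshot("wrist");np.save("w15im.npy",im);cv2.imwrite("pics/w15.png",cv2.resize(im[:,:,::-1],(800,600),interpolation=cv2.INTER_CUBIC))
E
```

```text
clock: 28.0
eef_pos: [0.6606, 0.2168, 0.2691]
tool_rot: [0.707, 0.013, -0.042, -0.706]
wrist_force: [0.1, 0.1, 0.5]
width: 0.996
[-0.   -0.01 -0.    0.01  0.    0.    0.  ] [[ 0.996 -0.042 -0.078]
 [ 0.078 -0.004  0.997]
 [-0.042 -0.999 -0.   ]]
```

View pics/w15.png

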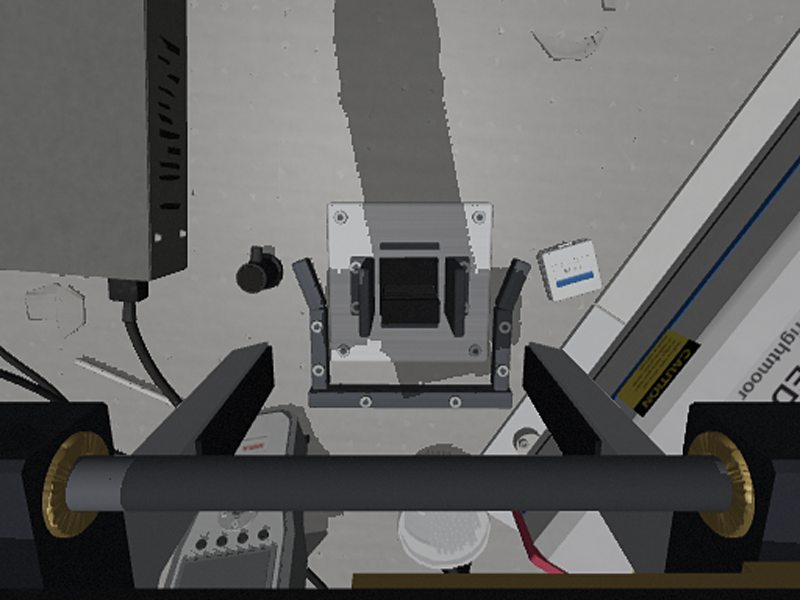

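```bash
python3 -m crank '[{"travel":[-4,0,0],"roll":0},{"travel":[-8,0,-3],"roll":0},{"travel":[-10.5,0.05,-7],"roll":0},{"travel":[-10.5,0.05,-12],"roll":0},{"travel":[-10.5,0.05,-17],"roll":0},{"travel":[-10.5,0.05,-21.5],"roll":0},{"travel":[-10.5,0.05,-24.5],"roll":0},{"travel":[-10.5,0.05,-25.5],"roll":0},{"travel":[-10.3,0.06,-25.5],"roll":0},{"travel":[-9.5,0.12,-25.5],"roll":0},{"travel":[-8.7,0.18,-25.5],"roll":0},{"travel":[-8,0.24,-25.5],"roll":0},{"travel":[-7.3,0.29,-25.5],"roll":0},{"travel":[-6.6,0.34,-25.5],"roll":0},{"travel":[-5.9,0.4,-25.5],"roll":0},{"travel":[-5.2,0.45,-25.5],"roll":0},{"travel":[-4.7,0.49,-25.5],"roll":0},{"travel":[-4.3,0.52,-25.5],"roll":0},{"travel":[-4,0.54,-25.5],"roll":0},{"travel":[-3.8,0.56,-25.5],"roll":0}]'
python3 - <<'E'
from h import *
s=bot.observe();print(np.round(s["joint_velocities"],2),np.round(Rn.from_quat(s["tool_rot"]).as_matrix()[:,1],3))
im=bot.snapshot("side");crop(im,230,90,340,190,7,"pics/d16.png")
E
```

```text
clock: 30.05
eef_pos: [0.6145, 0.2223, 0.0141]
tool_rot: [0.708, 0.007, -0.048, -0.705]
wrist_force: [-14.8, -1.5, 12.5]
width: 1.0
[ 0.01  0.02  0.   -0.06  0.    0.04  0.  ] [-0.058 -0.006 -0.998]
```

View pics/d16.png

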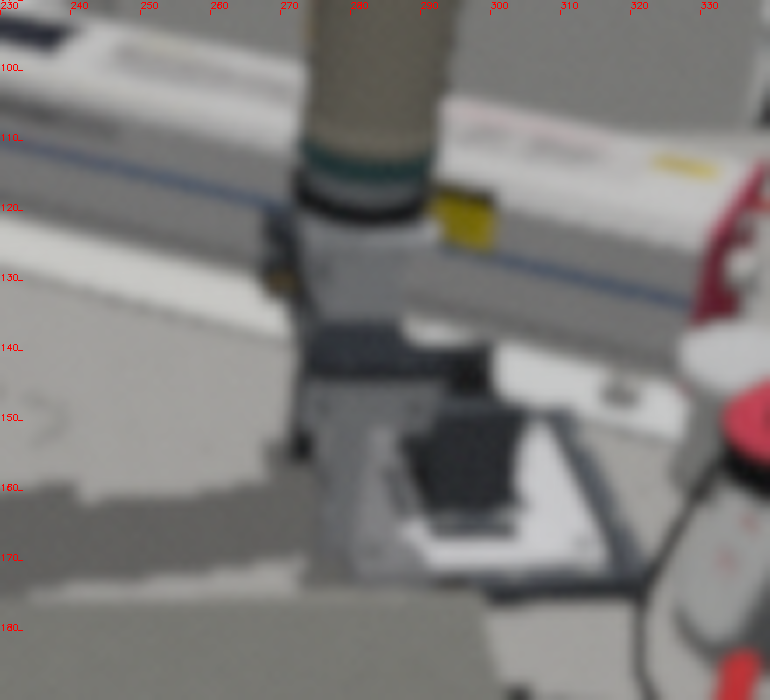

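```bash
python3 -m crank '[{"travel":[0.8,0.06,0],"roll":0},{"travel":[1.1,0.08,0],"roll":0},{"travel":[1.4,0.1,0],"roll":0},{"travel":[1.6,0.12,0],"roll":0}]'
```

```text
clock: 30.5
eef_pos: [0.6187, 0.2227, 0.0141]
tool_rot: [0.708, -0.001, -0.057, -0.704]
wrist_force: [-23.8, -3.2, 22.0]
width: 1.002
```

```bash
python3 -m crank '[{"travel":[0.9,0.07,0],"roll":0},{"travel":[1.2,0.09,0],"roll":0},{"travel":[1.2,0.09,0],"roll":0}]'; python3 -m crank '[{"travel":[-1.5,-0.1,0],"roll":0},{"travel":[-4,-0.3,0.5],"roll":0},{"travel":[-6,-0.4,4],"roll":0},{"travel":[-6,-0.4,9],"roll":0},{"travel":[-6,-0.4,14],"roll":0},{"travel":[-6,-0.4,18],"roll":0},{"travel":[-3,-0.4,21],"roll":0},{"travel":[1,-0.4,23],"roll":0},{"travel":[3,-0.3,24],"roll":0},{"travel":[3,-0.3,24],"roll":0},{"travel":[3,-0.3,24],"roll":0}]' 0
python3 - <<'E'
from h import *
s=bot.observe();np.save("w17.npy",s,allow_pickle=True);print(np.round(s["joint_velocities"],2),np.round(Rn.from_quat(s["tool_rot"]).as_matrix(),3))
im=bot.snapshot("wrist");np.save("w17im.npy",im);cv2.imwrite("pics/w17.png",cv2.resize(im[:,:,::-1],(800,600),interpolation=cv2.INTER_CUBIC))
E
```

```text
clock: 30.8
eef_pos: [0.6186, 0.2227, 0.0142]
tool_rot: [0.709, -0.01, -0.066, -0.702]
wrist_force: [-20.9, -2.0, 19.7]
width: 1.002
clock: 31.9
eef_pos: [0.648, 0.2195, 0.2535]
tool_rot: [0.709, -0.01, -0.067, -0.702]
wrist_force: [-0.3, 0.4, -0.1]
width: 0.097
[-0.01 -0.01 -0.01  0.04 -0.   -0.   -0.  ] [[ 0.991 -0.109 -0.08 ]
 [ 0.079 -0.014  0.997]
 [-0.109 -0.994 -0.005]]
```

View pics/w17.png

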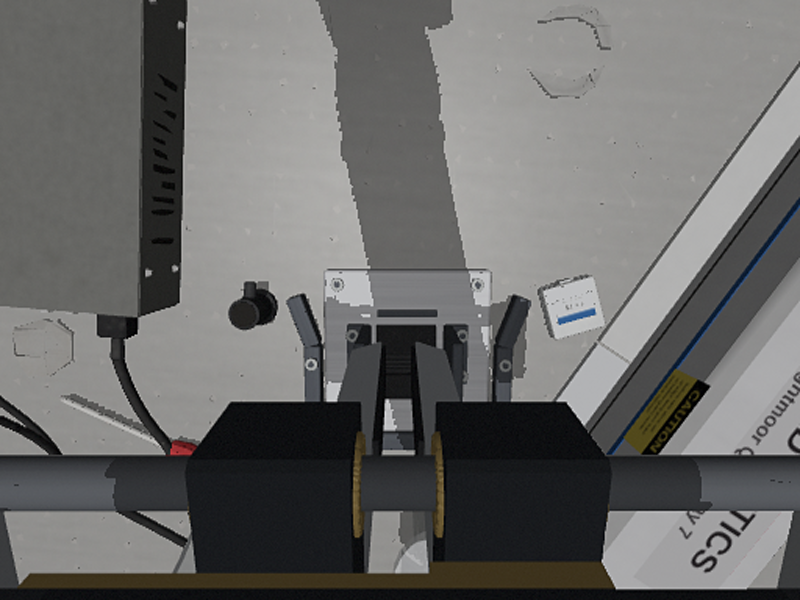

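Run:
```python
from h import *
im=bot.snapshot("side");crop(im,260,110,340,190,9,"pics/d18.png")
im=np.load("w17im.npy");crop(im,180,160,345,270,4,"pics/w17c.png")
```

```text
(no output)
```

View pics/d18.png

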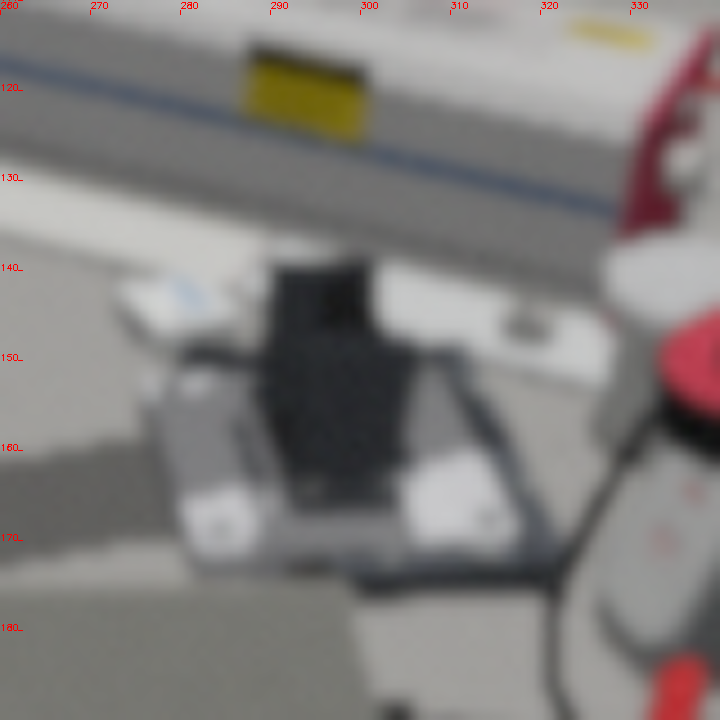

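View pics/w17c.png

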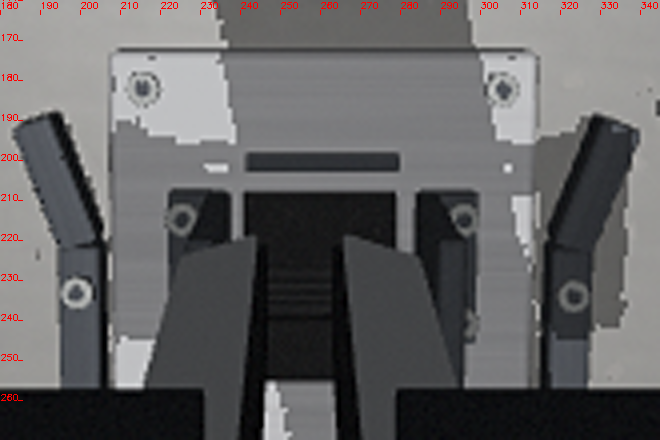

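Run:
```python
from h import *
s=np.load("w17.npy",allow_pickle=True).item();C=cam("wrist",s)
d=np.array([.9972,.075]);n=np.array([-.075,.9972])
f=lambda p:np.round([(p[:2]*1000-[699.2,228.2])@d,(p[:2]*1000-[699.2,228.2])@n],1)
for lab,u,v,z in [("rearL",109,50,.02),("rearR",537,50,.02),("kinkR",102,243,.018),("kinkL",549,243,.018),("tip",15,128,.018),("tip",637,136,.018)]:
    print(lab,f(back(C,180+u/4,160+v/4,z)))
S=cam("side")
for lab,u,v,z in [("front-right top corner",522,545,.02),("backstop inner",530,545,.022),("rear-right",195,558,.02)]:
    print(lab,f(back(S,260+u/9,110+v/9,z)))
```

```text
rearL [-71.  -68.9]
rearR [-71.6  69.5]
kinkR [ -6.7 -72.5]
kinkL [-7.5 75.6]
tip [ -45.1 -100.4]
tip [-43.4 103.4]
front-right top corner [ 67.7 -77.6]
backstop inner [ 70.  -80.7]
rear-right [-71.5 -75.5]
```

Run:
```python
from h import *
S=cam("scene");D=cam("side")
def tri(a,b):
    A=[];
    for C,p in ((S,a),(D,b)):
        f,cx,cy,R,t=C;P=np.diag([f,f,1])@np.c_[R,t];u,v=p[0]-cx,p[1]-cy
        A+= [u*P[2]-P[0],v*P[2]-P[1]]
    X=np.linalg.svd(np.array(A))[2][-1];return np.round(X[:3]/X[3],3)
print("ring",tri((337,131),(350,152)))
print("post base",np.round(back(D,317,300,.03),3),np.round(back(S,388,258,.03),3))
s=bot.observe();print(np.round(s["joint_pos"],2))
for u,v in [(248,378),(408,378),(242,556),(411,556)]:pass
```

```text
ring [ 0.781 -0.096  0.256]
post base [ 0.656 -0.419  0.03 ] [ 0.65  -0.427  0.03 ]
[-0.41  0.71  0.11  1.22 -0.1   1.32  1.36]
```

```bash
python3 -m crank '[{"travel":[-3,-3,0],"roll":-0.12},{"travel":[-6,-6,0],"roll":-0.25},{"travel":[-9,-9,0],"roll":-0.38},{"travel":[-12,-12,0],"roll":-0.5},{"travel":[-14,-16,0],"roll":-0.62},{"travel":[-15.5,-20.5,0],"roll":-0.75},{"travel":[-16.5,-25,0],"roll":-0.87},{"travel":[-17,-30,0],"roll":-1.0},{"travel":[-17.5,-34.7,0],"roll":-1.12},{"travel":[-18,-39.4,0],"roll":-1.24},{"travel":[-18,-44,0],"roll":-1.36},{"travel":[-18,-48.7,0],"roll":-1.48},{"travel":[-18,-53.4,0],"roll":-1.58},{"travel":[-18,-58,0],"roll":-1.66},{"travel":[-17.5,-62.7,0],"roll":-1.68},{"travel":[-17,-67,0],"roll":-1.68},{"travel":[-16.8,-70.5,-2],"roll":-1.68},{"travel":[-16.7,-72.5,-5],"roll":-1.68},{"travel":[-16.7,-72.5,-8],"roll":-1.68},{"travel":[-16.7,-72.5,-8],"roll":-1.68}]' 0
python3 - <<'E'
from h import *
s=bot.observe();R=Rn.from_quat(s["tool_rot"]).as_matrix();print(np.round(s["joint_velocities"],2),np.round(R,3),np.round(s["joint_pos"],2),s["eef_pos"])
im=bot.snapshot("side");crop(im,190,230,330,360,5,"pics/d19.png")
im=bot.snapshot("wrist");cv2.imwrite("pics/w19.png",cv2.resize(im[:,:,::-1],(800,600),interpolation=cv2.INTER_CUBIC))
E
```

```text
clock: 34.0
eef_pos: [0.4777, -0.5018, 0.1683]
tool_rot: [-0.464, 0.539, -0.474, 0.519]
wrist_force: [0.5, -0.7, 0.3]
width: 0.006
[-0.02 -0.06  0.02 -0.06  0.    0.05 -0.01] [[-0.03  -0.008  1.   ]
 [-0.992  0.119 -0.029]
 [-0.119 -0.993 -0.011]] [ 0.55  0.84  0.53  1.31 -0.48  1.21  1.12] [ 0.47771389 -0.50182771  0.16826319]
```

View pics/d19.png

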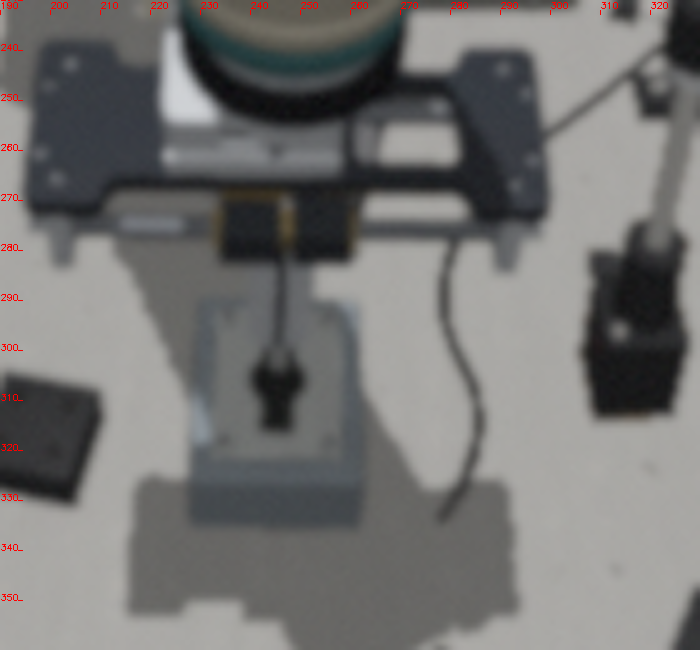

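View pics/w19.png

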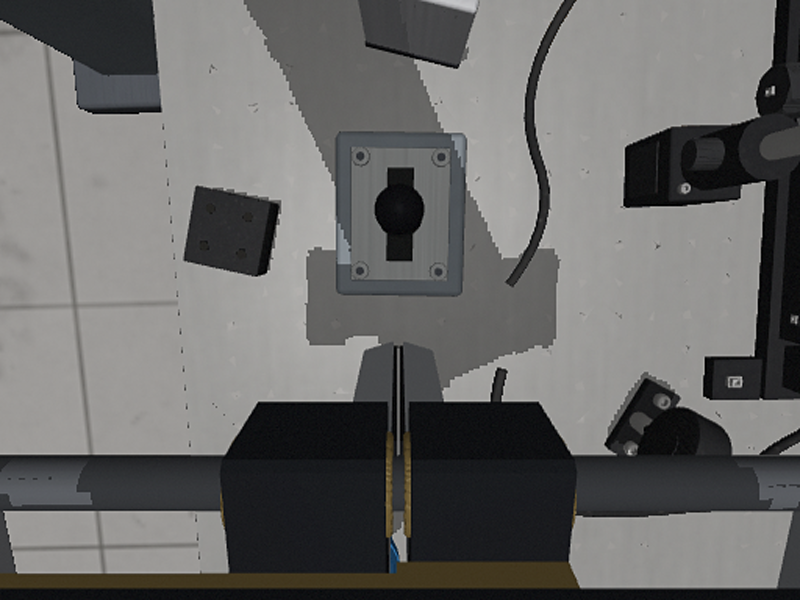

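Run:
```python
from h import *
C=cam("wrist");k=1.5625;print(back(C,400/k,209/k,.11),bot.observe()["eef_pos"])
```

```text
[ 0.48245563 -0.44437097  0.11      ] [ 0.48002085 -0.50380112  0.17337169]
```

```bash
python3 -m crank '[{"travel":[0.1,0,-3],"roll":0},{"travel":[0.15,0,-6],"roll":0},{"travel":[0.15,0.3,-8.1],"roll":0},{"travel":[0.15,1.5,-8.1],"roll":0},{"travel":[0.15,2.7,-8.1],"roll":0},{"travel":[0.15,3.5,-8.1],"roll":0},{"travel":[0.15,4.2,-8.1],"roll":0},{"travel":[0.15,4.9,-8.1],"roll":0},{"travel":[0.15,5.5,-8.1],"roll":0},{"travel":[0.15,6,-8.1],"roll":0},{"travel":[0.15,6.4,-8.1],"roll":0},{"travel":[0.15,6.6,-8.1],"roll":0},{"travel":[0.15,6.6,-8.1],"roll":0}]'
python3 - <<'E'
from h import *
s=bot.observe();np.save("w20.npy",s,allow_pickle=True)
im=bot.snapshot("wrist");cv2.imwrite("pics/w20.png",cv2.resize(im[:,:,::-1],(800,600),interpolation=cv2.INTER_CUBIC))
im=bot.snapshot("scene");crop(im,300,210,400,320,6,"pics/s20.png")
E
```

```text
clock: 35.4
eef_pos: [0.4822, -0.4386, 0.0925]
tool_rot: [-0.465, 0.535, -0.478, 0.519]
wrist_force: [2.3, -5.2, 0.5]
width: 0.004
```

View pics/w20.png

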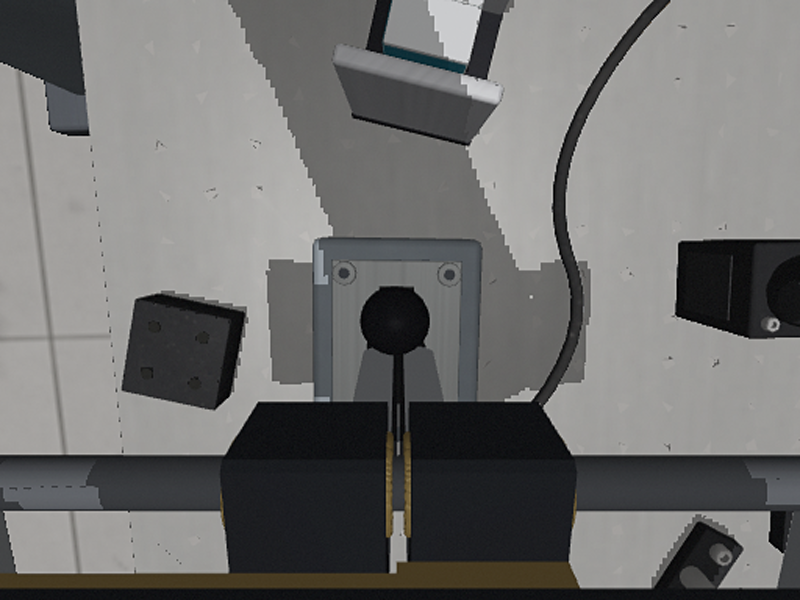

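View pics/s20.png

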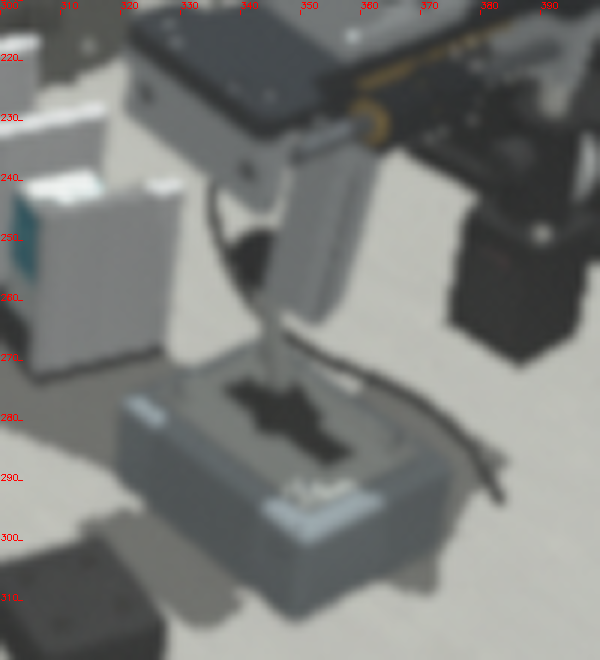

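Run:
```python
from h import *
s=np.load("w20.npy",allow_pickle=True).item();C=cam("wrist",s);k=1.5625;print(back(C,395/k,320/k,.105),np.round(bot.observe()["wrist_force"],1))
```

```text
[ 0.48176866 -0.42084645  0.105     ] [ 3.9 -4.6  0.9]
```

```bash
python3 -m crank '[{"travel":[0,0.2,0],"roll":0},{"travel":[0,0.4,0],"roll":0},{"travel":[0,0.45,0],"roll":0},{"travel":[0,0.45,0],"roll":0},{"travel":[0,0.45,0],"roll":0},{"travel":[0,0.45,0],"roll":0},{"travel":[0,0.45,0],"roll":0},{"travel":[0,0.45,0],"roll":0},{"travel":[0,0.45,0],"roll":0},{"travel":[0,0.45,0],"roll":0},{"travel":[0,0.45,0],"roll":0},{"travel":[0,0.45,0],"roll":0}]'
python3 - <<'E'
from h import *
s=bot.observe()
im=bot.snapshot("wrist");crop(im,190,140,320,270,5,"pics/w21.png")
E
```

```text
clock: 36.7
eef_pos: [0.4823, -0.4361, 0.0922]
tool_rot: [-0.466, 0.534, -0.479, 0.518]
wrist_force: [2.1, -6.9, -2.5]
width: 0.004
```

View pics/w21.png

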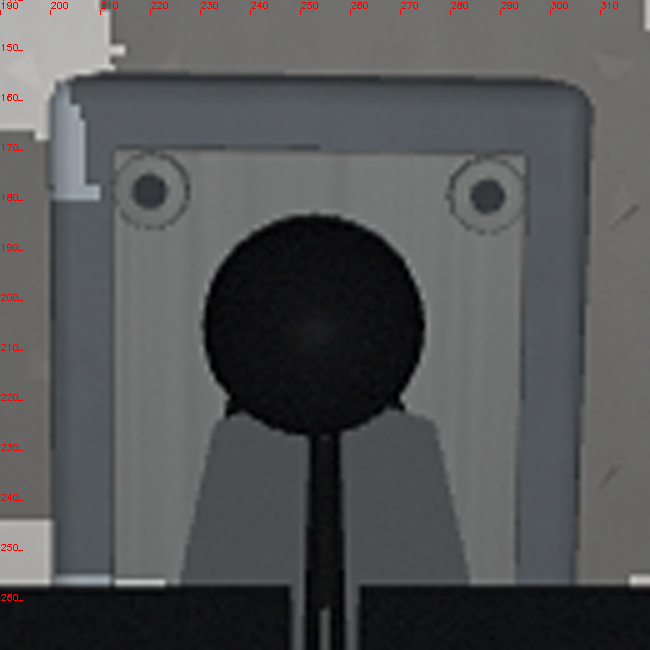

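```bash
python3 -m crank '[{"travel":[0,-1,0],"roll":0},{"travel":[0,-2.2,0],"roll":0},{"travel":[0,-3.5,0],"roll":0},{"travel":[0,-5.5,0],"roll":0},{"travel":[0,-8,1],"roll":0},{"travel":[0,-9,4],"roll":0},{"travel":[0,-9,8],"roll":0},{"travel":[0,-9,12],"roll":0},{"travel":[0,-9,16],"roll":0},{"travel":[0,-9,18],"roll":0},{"travel":[0,-9,18],"roll":0},{"travel":[0,-9,18],"roll":0}]'
python3 - <<'E'
from h import *
im=bot.snapshot("wrist");cv2.imwrite("pics/w22.png",im[:,:,::-1]);s=bot.observe();C=cam("wrist",s);print(proj(C,(.4815,-.443,.11)))
im=bot.snapshot("scene");cv2.imwrite("pics/s22.png",cv2.resize(im[:,:,::-1],(800,600)))
im=bot.snapshot("side");cv2.imwrite("pics/d22.png",cv2.resize(im[:,:,::-1],(800,600)));crop(im,260,110,340,190,9,"pics/d22c.png")
E
```

```text
clock: 37.95
eef_pos: [0.4817, -0.5255, 0.2712]
tool_rot: [-0.465, 0.535, -0.478, 0.519]
wrist_force: [-0.1, -1.1, -0.5]
width: 0.009
[252.87554791 116.24779507]
```

View pics/w22.png

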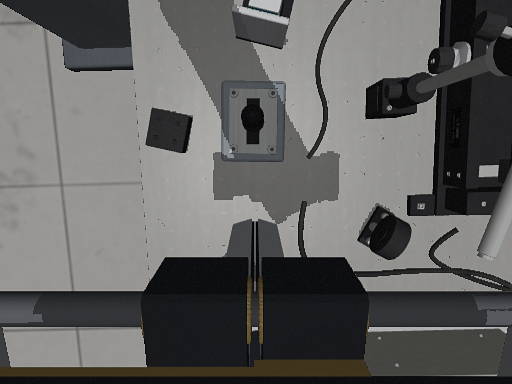

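View pics/d22.png

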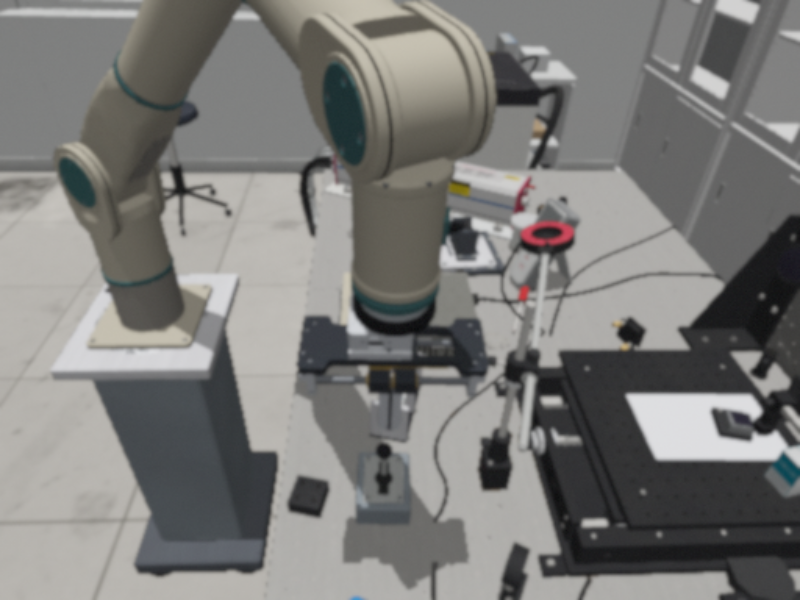

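View pics/d22c.png

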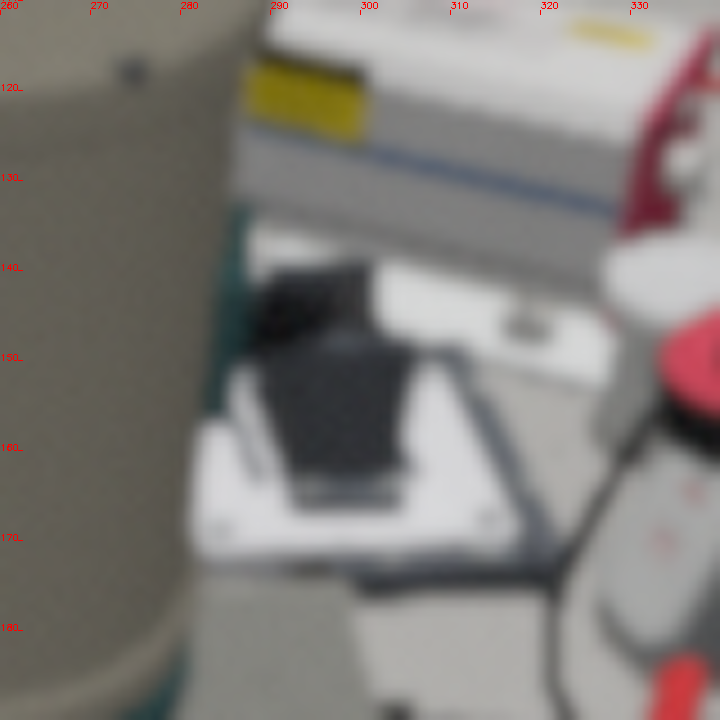

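View pics/s22.png

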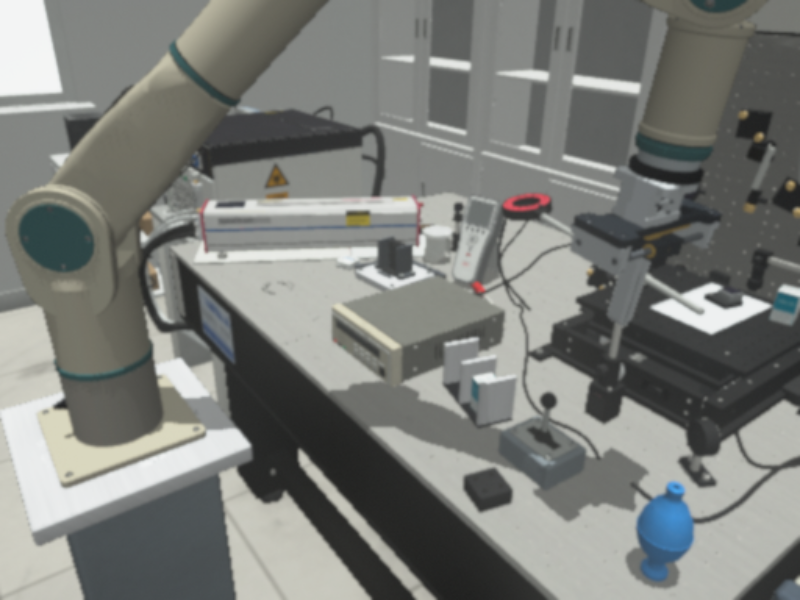

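```bash
python3 -m crank '[{"travel":[-0.5,4,0],"roll":0},{"travel":[-1,8.5,0],"roll":0},{"travel":[-1.3,13,0],"roll":0},{"travel":[-1.5,17.7,0],"roll":0},{"travel":[-1.5,22.4,0],"roll":0},{"travel":[-1.5,27,0],"roll":0},{"travel":[-1.3,31.7,0],"roll":0},{"travel":[-1,36.4,0],"roll":0},{"travel":[-0.5,41,0],"roll":0},{"travel":[0.2,45.7,0],"roll":0},{"travel":[1,50.3,0],"roll":0},{"travel":[2,55,0],"roll":0},{"travel":[4,59,0],"roll":0},{"travel":[7,62.5,0],"roll":0},{"travel":[11,65,0],"roll":0},{"travel":[15.5,67,0],"roll":0},{"travel":[20,68,0],"roll":0},{"travel":[24,68.5,0],"roll":0},{"travel":[25,68.5,0],"roll":0},{"travel":[25,68.5,0],"roll":0}]'
python3 - <<'E'
from h import *
bot.snapshot("wrist")
s=bot.observe();np.save("w23.npy",s,allow_pickle=True);print(np.round(s["eef_pos"],4),np.round(s["joint_velocities"],2))
im=bot.snapshot("wrist");np.save("w23im.npy",im);cv2.imwrite("pics/w23.png",cv2.resize(im[:,:,::-1],(800,600),interpolation=cv2.INTER_CUBIC))
E
```

```text
clock: 40.1
eef_pos: [0.732, 0.1595, 0.2667]
tool_rot: [-0.466, 0.536, -0.477, 0.517]
wrist_force: [-0.6, 0.4, -0.4]
width: 0.005
[0.7311 0.1594 0.2676] [-0.01 -0.04  0.01  0.03  0.   -0.   -0.  ]
```

View pics/w23.png

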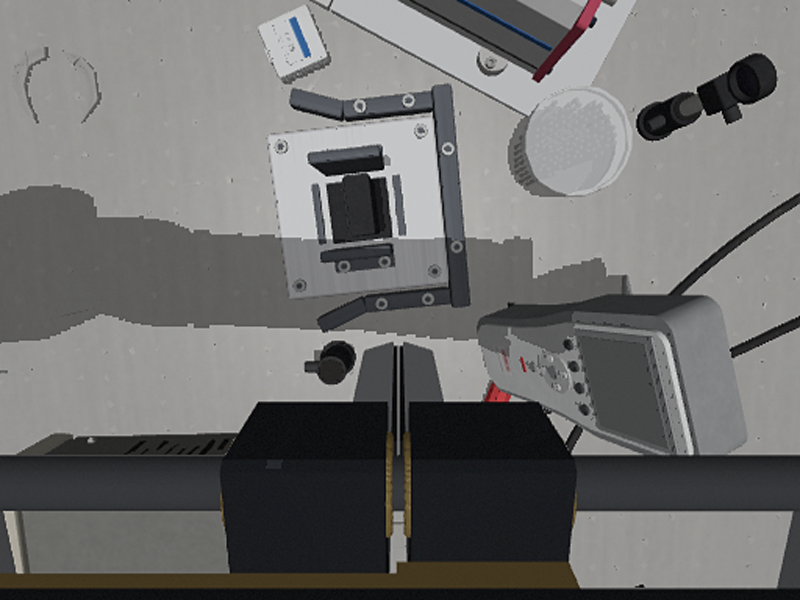

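Run:
```python
from h import *
im=np.load("w23im.npy");crop(im,250,50,305,200,5,"pics/w23c.png")
```

```text
(no output)
```

View pics/w23c.png

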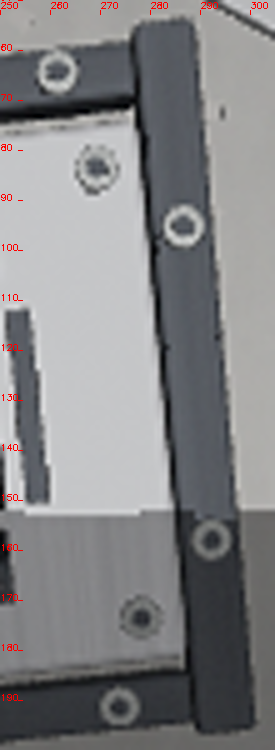

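Run:
```python
from station import bot
print(bot.observe()["wrist_force"]);print(bot.sign_off())
```

```text
[-0.11734474  0.34016739  0.28104114]
the job is handed in; nothing more can be done
None
```

I did all three parts in order and handed the job in at about 40 s of the 72 s allowed, with the arm clear of everything. The hand-in gives no verdict, so the results below are my own checks.

- **Block:** I lifted it from the rack by its blade edges, set it on the table, regripped it across the blade's 18 mm thickness and lowered it between the side plates. In the last wrist picture it stands upright inside the lips, with its blade square across the gap.
- **Carrier:** I pushed it about 25 mm sideways by its left base-plate edge to line it up with the dock. I then pushed it in by its rear edge, backing off once part-way to look.
    - **Fully home:** The arm stalled with about 21–24 N on the wrist. The last wrist picture shows the front edge at the back stop with no table visible between, so any gap is 1 mm or less.
    - **Position estimates:** The rear-edge estimates were about 1 mm either side of nominal, within the camera calibration error.
- **Lever:** I held the knob to the left for over a second. The force was 5–7 N and the knob moved about 26 mm, which I estimate at 0.4–0.45 rad. It has recentred.
- **Bystanders:** The lens box, post holder, carton and riser look unmoved in the pictures. I did not measure their final poses.

**Unplanned:** The tool tilted by about 0.1 rad while pushing the carrier home, and the fingers pressed down on the plate edge with up to about 20 N. By my calculation the gripper body stayed clear of the side plates.

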